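# Pour the leftover standoffs back and stack the empty trays

## Robot

A 6-joint arm with a two-finger parallel gripper is mounted at the origin on the work surface. World frame = base frame: x ahead of the robot, y to its left, z up, the work surface at z = 0. Lengths are in m, angles in rad, forces in N, time in s.
With the tool pointing down it reaches from about 0.325 to 0.775 m from the base axis. Payload 9.3 kg.
Tool frame: the origin (TCP) lies between the finger pads; the fingertips stand 25 mm ahead of it and the grasp point (between the pads) lies 6 mm ahead of it (r.tip_extent is the x of the fingertips in the tool frame, in m); x points along the fingers, y is the direction in which the jaws open and shut, and the axes are right-handed (so a half turn about x gives the same grasp; the last joint's range is limited). The gripper opens to 85 mm and grips with 20 to 120 N. Pads are 22 mm wide; open, the fingers measure 114 mm over their backs; the gripper's body (76 mm by 85 mm) begins 54 mm behind the grasp point. The pads swing forward as they close: fully open they stand 13 mm farther back than shut.
Start: joints at [0.957, 0.259, 0.021, 1.334, 0, 1.418], TCP at [0.245, 0.493, 0.256] pointing down, gripper open.
Joint ranges: [-3.04, 3.04], [-0.91, 1.82], [-1.04, 1.36], [-1.92, 1.95], [-1.52, 1.45], [-3.14, 3.14]. Speed limits (rad/s): [2.22, 2.22, 2.79, 3.14, 3.14, 3.14].

## Interface

Orientations are given as a rotation vector (axis times angle).
In Python, from cell import r gives the robot as it stands.
- The arm moves only by the shell command python3 -m creep 'ROWS' [FORCE]. ROWS is JSON, one flat list of numbers, 7 for each row, row after row: the shift along the tool's x, y, z in cm, then the turn, a rotation vector about the tool's x, y, z in rad, then the finger opening in cm, from 0 to 8.54. A call has 1 to 8 rows; each row shifts and turns the commanded pose from where the row before left it, along the tool's axes as they then stand; what a row does not reach is not made up. A row lasts 1/10 s, in which the tool goes at most 50 mm and 8.59 degrees, less where a joint would pass 70% of its speed; a pose out of reach is approached as far as the arm can. A call with a gripper value outside its range is refused whole. The fingers move at their own pace and stop on an object; FORCE is the grip in N (left out, the last holds). Time passes only in rows, so rows that do not move let the fingers close. It gives the time, the measured TCP pose, the force and the opening at its end, in the units of the state.
- r.get_state(): the state, without advancing time (a new reading comes with each control period).
- r.read_camera(name): name is "side" or "top" or "wrist"; returns a dict with "img" (384x512x3 uint8, blue, green, red), "vertical_fov" (degrees; the focal length in pixels is half the picture's height over the tangent of half this angle, whatever the lens; pixels are square), "cx", "cy" (the principal point, pixels), "k1" (the pictures are not rectified: a ray, as slopes to the right and down, at radius r is drawn at 1 + k1 r^2 times it, then the intrinsics apply), "world_from_camera" (4x4, takes a point from camera to world coordinates). Camera axes: x right, y up, looking along -z (the intrinsics and any distortion apply to the point x, -y, -z); pixel columns grow to the right and rows downward; lengths in m; the calibration is good to about 2 mm. A picture is of the moment at which its call begins. There is no depth.
- r.hand_in(): hands the job in, once; it reports no verdict.
The state is a dict: "t": time; "joint_pos": joint angles; "joint_velocities": joint speeds; "tau": joint torques, N m; "tcp_pos": TCP position; "eef_rot": TCP orientation; "ft_force": force on the tool from outside, world axes, zero at the start; "wrist_torque": the same for the moment, N m; "grip_width": finger opening in m.
Only numpy, scipy, OpenCV 4.12 (cv2) and the standard library are available. Lean on these libraries where they do the work, as an engineer would, in place of code of your own. Each camera call takes 0.05 s, during which the arm holds its last target.

## Task

Tidy the pit table: tip each tray that holds standoffs over the open parts box to about 45 degrees, never steeper than 60, so that its standoffs slide out over the spout into the box (do not pick them out of a tray with the fingers), and bring the tray level again. Stack all the trays, empty, squarely on top of one another in one pile on the table, and shut the lid of the box with every standoff inside. A standoff that lands on the table may be picked up by hand; leave the bottle, the carton and the pliers where they are.

Things in the scene. Friction and masses are not known exactly. Their poses are not given: they have to be found in the camera images.
- tray_a: black plastic pouring tray, 120 long (x) x 60 wide (y) x 40 high, about 140 g. Origin: centre of its flat underside; x towards the open spout end, z up. 6 mm walls: back (-x) and sides, 40 high from x = -60 to +25 mm, then 24 high to the spout. Gripped across its side walls. Holds no, one or two standoffs lying lengthwise, free to slide. One tray stands flat on another's wall tops, 40 mm higher
- tray_a_spout (a point): middle of the spout edge of tray_a: 60 mm ahead of its origin along x, 9 mm above its underside. The polished floor, 4 mm thick, rises as a gentle ramp over the last 22 mm to this edge; standoffs stay put while the tray is level and slide out here when it is tipped 30 to 45 degrees
- tray_b: another pouring tray, in every way like tray_a
- tray_b_spout (a point): middle of the spout edge of tray_b, as on tray_a
- tray_c: another pouring tray, in every way like tray_a
- tray_c_spout (a point): middle of the spout edge of tray_c, as on tray_a
- tray_d: another pouring tray, in every way like tray_a
- tray_d_spout (a point): middle of the spout edge of tray_d, as on tray_a
- standoff_a1: aluminium hex standoff, a bar 60 long, 14 across flats, 30 g, lying in tray_a at the start. Origin: its centre; x along the bar. May be absent
- standoff_a2: aluminium hex standoff, a bar 60 long, 14 across flats, 30 g, lying in tray_a at the start. Origin: its centre; x along the bar. May be absent
- standoff_b1: aluminium hex standoff, a bar 60 long, 14 across flats, 30 g, lying in tray_b at the start. Origin: its centre; x along the bar. May be absent
- standoff_b2: aluminium hex standoff, a bar 60 long, 14 across flats, 30 g, lying in tray_b at the start. Origin: its centre; x along the bar. May be absent
- standoff_c1: aluminium hex standoff, a bar 60 long, 14 across flats, 30 g, lying in tray_c at the start. Origin: its centre; x along the bar. May be absent
- standoff_c2: aluminium hex standoff, a bar 60 long, 14 across flats, 30 g, lying in tray_c at the start. Origin: its centre; x along the bar. May be absent
- standoff_d1: aluminium hex standoff, a bar 60 long, 14 across flats, 30 g, lying in tray_d at the start. Origin: its centre; x along the bar. May be absent
- standoff_d2: aluminium hex standoff, a bar 60 long, 14 across flats, 30 g, lying in tray_d at the start. Origin: its centre; x along the bar. May be absent
- box: grey plastic parts box fixed to the table, empty, 150 deep (x) x 200 wide (y) x 70 high, walls and floor 4 mm, open on top. Origin: centre of its underside; x from its front (two black latches) towards its hinge side, z up
- box_in (a point): centre of the box's inner floor, 4 mm above the table; axes as the box's
- lid (a joint): angle of the box lid: 0 shut, grows as it opens, stop at 2.0 rad, stands open at the start. A stiff hinge: it stays wherever it is left (about 1 N at its free edge moves it)
- lid_hinge (a point): middle of the hinge line (along the box's y), at the top of the box's rear edge, x = +75 mm from the box's origin and 70.5 mm high. The lid is a 150 x 200 x 6 mm clear panel with a black frame; shut, it covers the box and lies from the hinge towards the box's -x with its underside at the hinge's height
- lid_tab (a point): thumb tab on the lid's free edge (14 mm long, 50 wide, 6 thick), its middle, on the lid's outer face; 157 mm from the hinge
- oil: bystander: grey bottle, 48 mm across, 130 high; origin centre of its underside
- carton: bystander: white carton 85 x 110 x 55 high; origin centre of its underside
- pliers: bystander: red-handled pliers lying flat, about 185 long, 18 high; origin at the pivot, on the table
Mind the look-alikes: they are no part of the job. Leave any yellow look-alike of the standoff_a1 alone.

How it is judged:
By the outcome, as a careful person would: the job done as asked, in the order asked, and still so for the second after the job is handed in, with the robot touching nothing.
Of standoff_a1, standoff_a2, standoff_b1, standoff_b2, standoff_c1, standoff_c2, standoff_d1, standoff_d2 only 4 to 7 are there at a start; the rules pass over those that are not, and their reading is None.
At some moment in a run one of standoff_a1, standoff_a2, standoff_b1, standoff_b2, standoff_c1, standoff_c2, standoff_d1, standoff_d2 may be knocked a few centimetres aside while the robot is not near it.
It also fails if it takes over 210 s, if anything falls off the work surface, if the arm or the gripper's body presses on something with over 40 N, if the wrist force passes 120 N, or if a joint passes its speed limit or range.

## Working session

There is one attempt and no reset: what is moved stays moved. The work goes in short steps, Python scripts to look and compute and a shell command to move; the robot and the scene stay as the last step left them, time stands still between calls to the robot, and variables do not carry over. Pictures are saved under pics/ and viewed, and the job is handed in when it is done.

```bash
ls -la; mkdir -p pics; cat > h.py <<'E'
import numpy as np, cv2
from cell import r
def shot(name,fn):
    c=r.read_camera(name); cv2.imwrite('pics/'+fn,c['img']); return c
E
python3 - <<'E'
from h import *
for n in ("top","side","wrist"):
    c=shot(n,n+"0.png"); print(n,c['vertical_fov'],c['cx'],c['cy'],c['k1']); print(np.round(c['world_from_camera'],3))
    if n!="wrist": np.savez('cam_'+n,**{k:v for k,v in c.items()})
s=r.get_state(); print({k:np.round(v,3) for k,v in s.items()})
E
```

```text
total 12
drwxr-xr-x  3 agent agent 4096 Dec  7 02:32 .
drwxr-xr-x 23 root  root  4096 Dec  7 02:32 ..
drwxr-xr-x  2 agent agent 4096 Dec  7 02:32 pics
top 52.28581428519554 259.8566217869195 191.74168700203256 0.01456186886280131
[[ 0.024  0.994 -0.103  0.449]
 [-1.     0.022 -0.013 -0.014]
 [-0.011  0.103  0.995  1.21 ]
 [ 0.     0.     0.     1.   ]]
side 42.07069001089886 251.46695765068327 189.75145271305502 -0.028671890284465856
[[-0.983  0.113 -0.145  0.305]
 [-0.184 -0.617  0.765  1.42 ]
 [-0.003  0.779  0.627  1.265]
 [ 0.     0.     0.     1.   ]]
wrist 58.257976321825765 257.37835459284486 193.03759572170767 -0.037982287975990604
[[ 0.445 -0.865 -0.231  0.188]
 [ 0.896  0.43   0.116  0.522]
 [-0.001 -0.259  0.966  0.372]
 [ 0.     0.     0.     1.   ]]
{'t': np.float64(0.15), 'joint_pos': array([ 0.957,  0.259,  0.021,  1.334, -0.   ,  1.418]), 'joint_velocities': array([ 0.001, -0.001,  0.001, -0.001,  0.001,  0.002]), 'tau': array([ 3.0000e-03, -5.5597e+01,  3.4466e+01,  1.1000e-02, -0.0000e+00,
       -0.0000e+00]), 'tcp_pos': array([0.244, 0.492, 0.256]), 'eef_rot': array([ 0.361,  1.541, -0.362]), 'ft_force': array([-0.375,  0.14 ,  0.589]), 'wrist_torque': array([ 0.023, -0.035, -0.039]), 'grip_width': np.float64(0.085)}
```

View pics/top0.png

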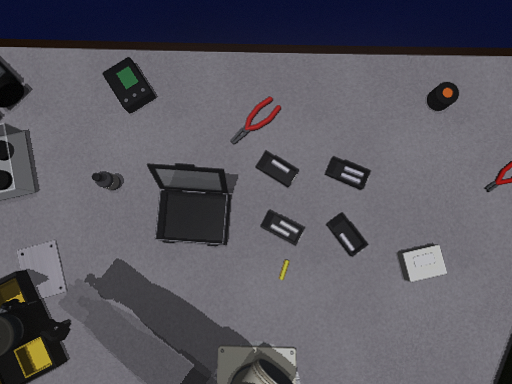

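View pics/side0.png

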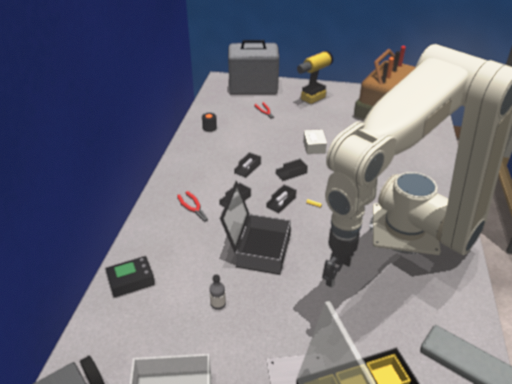

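```bash
python3 - <<'E'
import cv2
a=cv2.imread('pics/top0.png')[60:330,60:460]
b=cv2.resize(a,None,fx=2,fy=2,interpolation=cv2.INTER_CUBIC)
cv2.imwrite('pics/top0z.png',b)
E
```

```text
(no output)
```

View pics/top0z.png

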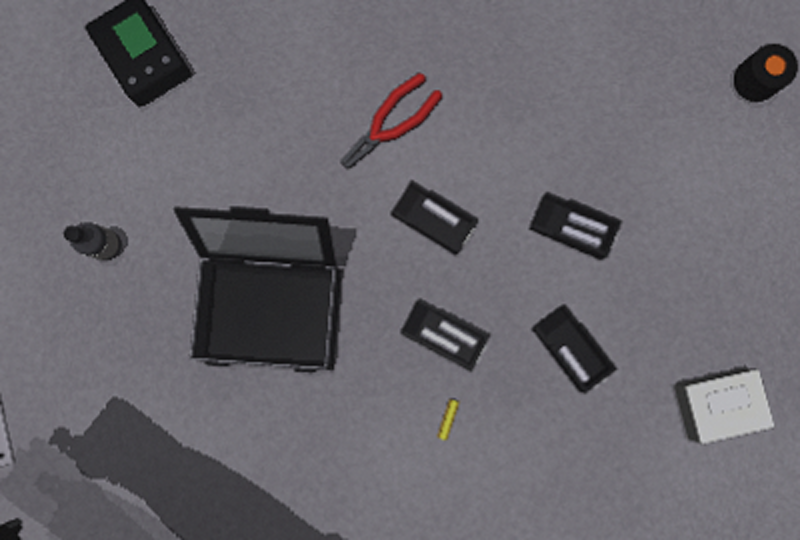

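```bash
cat >> h.py <<'E'
def ray(c,u,v):
    f=192/np.tan(np.radians(c['vertical_fov'])/2)
    K=np.array([[f,0,c['cx']],[0,f,c['cy']],[0,0,1]])
    # invert x_d = x(1+k1 r^2)
    d=cv2.undistortPoints(np.array([[[u,v]]],float),K,np.array([c['k1'],0,0,0]))[0,0]
    M=c['world_from_camera']; w=M[:3,:3]@np.array([d[0],-d[1],-1]); return M[:3,3],w
def pt(c,u,v,z=0.):
    o,w=ray(c,u,v); return o+w*(z-o[2])/w[2]
def px(c,P):
    M=c['world_from_camera']; q=np.linalg.inv(M)@np.append(P,1); x=q[0]/-q[2]; y=-q[1]/-q[2]
    f=192/np.tan(np.radians(c['vertical_fov'])/2); s=1+c['k1']*(x*x+y*y)
    return np.array([c['cx']+f*x*s,c['cy']+f*y*s])
def tri(cs,uvs):
    A=[];b=[]
    for c,(u,v) in zip(cs,uvs):
        o,w=ray(c,u,v); w=w/np.linalg.norm(w); P=np.eye(3)-np.outer(w,w); A.append(P); b.append(P@o)
    return np.linalg.lstsq(np.vstack(A),np.hstack(b),rcond=None)[0]
def saved(n): return dict(np.load('cam_'+n+'.npz'))
def crop(img,u0,u1,v0,v1,k,fn,gain=1.):
    a=cv2.resize(img[v0:v1,u0:u1],None,fx=k,fy=k,interpolation=cv2.INTER_CUBIC)
    cv2.imwrite('pics/'+fn,np.clip(a*gain,0,255).astype(np.uint8))
E
python3 - <<'E'
from h import *
c=saved('top')
crop(c['img'],250,380,140,260,6,'trays.png',2.)
g=c['img'].max(2)
roi=(g<75).astype(np.uint8); 
for v in (100,):pass
n,l,s,ce=cv2.connectedComponentsWithStats(cv2.morphologyEx((g<60).astype(np.uint8),cv2.MORPH_CLOSE,np.ones((5,5))))
for i in range(1,n):
    if 200<s[i,4]<8000: 
        cn=np.argwhere(l==i)[:,::-1].astype(np.float32); print(s[i],cv2.minAreaRect(cn),np.round(pt(c,*ce[i],.03),3))
for u,v in ((157,237),(227,245),(230,192),(160,191)): print(pt(c,u,v,.07))
E
```

```text
[  0  57  32  53 936] ((3.7499990463256836, 84.75), (44.547725677490234, 35.35533905029297), 45.0) [0.883 0.786 0.03 ]
[ 103   57   54   56 1421] ((129.34548950195312, 84.7489242553711), (50.1168212890625, 35.311065673828125), 58.392494201660156) [0.893 0.416 0.03 ]
[427  82  32  29 580] ((442.3688659667969, 95.94261169433594), (22.918601989746094, 33.67369842529297), 50.194427490234375) [ 0.879 -0.552  0.03 ]
[  5 124  34  68 229] ((26.8341064453125, 154.2773895263672), (73.77281188964844, 18.748111724853516), 63.03428649902344) [0.694 0.733 0.03 ]
[  0 135  14  26 241] ((6.5, 147.5), (25.0, 13.0), 90.0) [0.684 0.785 0.03 ]
[256 151  43  36 799] ((276.92913818359375, 168.3025665283203), (39.11077117919922, 21.029409408569336), 31.607501983642578) [ 0.644 -0.049  0.03 ]
[325 156  45  34 848] ((347.1686706542969, 172.19528198242188), (40.92308044433594, 21.923078536987305), 22.61986541748047) [ 0.637 -0.263  0.03 ]
[ 147  164   87   82 4556] ((188.13906860351562, 203.7935791015625), (87.50139617919922, 79.51992797851562), 3.900493860244751) [0.514 0.201 0.03 ]
[ 92 172  30  18 376] ((
[... 396 characters left out ...]
0.45  -0.261  0.03 ]
[398 244  36  37 207] ((410.5338134765625, 255.45269775390625), (24.412004470825195, 44.755340576171875), 35.53767776489258) [ 0.381 -0.442  0.03 ]
[   0  270   71  114 5044] ((35.0, 326.5), (113.0, 70.0), 90.0) [0.15  0.675 0.03 ]
[143 322  74  62 677] ((173.9672088623047, 359.13934326171875), (95.13140106201172, 28.936338424682617), 39.80556869506836) [0.053 0.18  0.03 ]
[494 334  18  50 495] ((502.5, 358.5), (49.0, 17.0), 90.0) [ 0.085 -0.711  0.03 ]
[230 357  63  27 733] ((261.0, 370.0), (62.0, 26.0), -0.0) [ 0.049 -0.018  0.03 ]
[0.42830584 0.29559687 0.07      ]
[0.41006685 0.09183817 0.07      ]
[0.56418052 0.08803764 0.07      ]
[0.56249403 0.2936474  0.07      ]
```

View pics/trays.png

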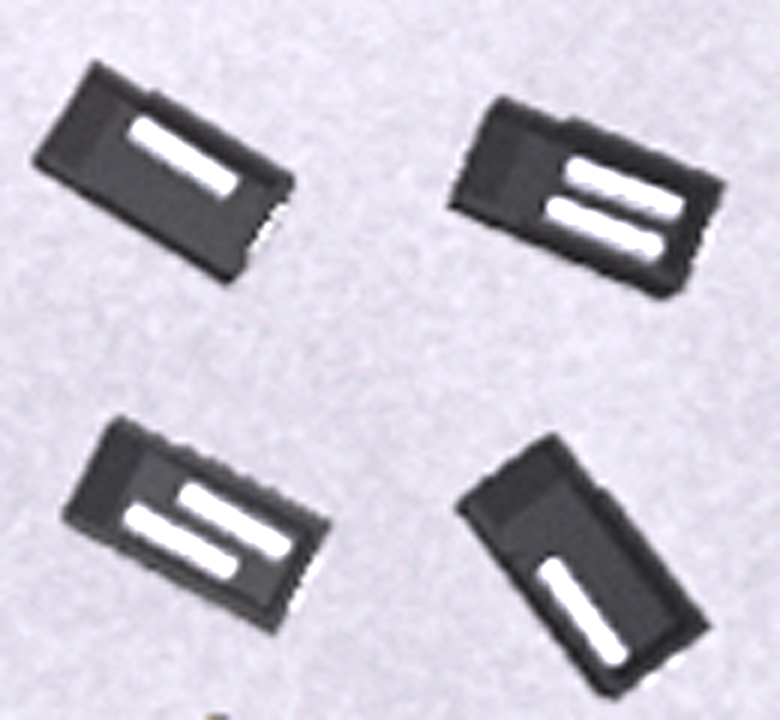

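```bash
cat >> h.py <<'E'
from scipy.spatial.transform import Rotation as Rn
def tray_pose_top(c, back, spout, z): pass
def toolR(yaw,tip=0.):
    """tool for a tray whose x points at yaw (rad), tipped nose-down by tip. tool x down; tool y = -+ tray y ; """
    T=Rn.from_euler('z',yaw).as_matrix()@Rn.from_euler('y',tip).as_matrix()  # tray axes
    x=-T[:,2]; 
    y=T[:,1]*SGN; return np.column_stack([x,y,np.cross(x,y)])
SGN=1
def plan(pos,Rt,steps=None,start=None):
    s=r.get_state(); p=np.array(s['tcp_pos']); R0=Rn.from_rotvec(s['eef_rot']).as_matrix()
    if start is not None: p,R0=start
    rv=Rn.from_matrix(R0.T@Rt).as_rotvec(); d=np.array(pos)-p
    n=steps or int(max(np.ceil(np.linalg.norm(d)/.045),np.ceil(np.linalg.norm(rv)/.14),1))
    out=[];R=R0
    for i in range(n):
        t=R.T@(d/n)*100; out.append(list(np.round(t,2))+list(np.round(rv/n,3))); R=R@Rn.from_rotvec(rv/n).as_matrix()
    for o in out: print(','.join('%g'%v for v in o))
E
python3 - <<'E'
from h import *
s=r.get_state(); print(np.round(Rn.from_rotvec(s['eef_rot']).as_matrix(),3))
c=saved('top'); f=lambda u,v:(u/6+250,v/6+140)
# back-wall outer top corners (z=.04) and spout corners top (z=.024): upper spout, lower spout
D={'P':((293,180),(230,283),(97,62),(37,160)),'Q':((725,185),(668,298),(500,97),(450,205)),'R':((330,522),(277,632),(120,415),(64,518)),'S':((710,627),(615,698),(555,435),(460,507))}
for k,q in D.items():
    P=[pt(c,*f(*a),z) for a,z in zip(q,(.04,.04,.024,.024))]
    b=(P[0]+P[1])/2; sp=(P[2]+P[3])/2; d=sp-b; 
    print(k,np.round(P,3)[:,:2].tolist(),'len',round(np.hypot(*d[:2]),4),'w',np.linalg.norm((P[0]-P[1])[:2]).round(4),'yaw',round(np.degrees(np.arctan2(d[1],d[0])),1),'ctr',np.round((b+sp)[:2]/2,4))
E
```

```text
[[-0.001  0.445  0.896]
 [-0.001  0.896 -0.445]
 [-1.    -0.001 -0.   ]]
P [[0.639, -0.115], [0.586, -0.084], [0.7, -0.015], [0.649, 0.014]] len 0.1172 w 0.0612 yaw 57.9 ctr [ 0.6434 -0.0501]
Q [[0.641, -0.332], [0.583, -0.303], [0.686, -0.222], [0.63, -0.197]] len 0.1177 w 0.0644 yaw 66.8 ctr [ 0.6351 -0.2632]
R [[0.468, -0.136], [0.413, -0.11], [0.519, -0.031], [0.467, -0.004]] len 0.1181 w 0.0603 yaw 63.5 ctr [ 0.4666 -0.0702]
S [[0.421, -0.323], [0.385, -0.276], [0.514, -0.25], [0.477, -0.203]] len 0.1183 w 0.0587 yaw 38.3 ctr [ 0.4492 -0.263 ]
```

```bash
sed -i 's/^SGN=1/SGN=-1/' h.py; python3 - <<'E'
from h import *
plan([.467,-.070,.2],toolR(np.radians(63.5)))
c=saved('top'); crop(c['img'],140,245,155,255,6,'box.png',2.5)
E
```

```text
0.4,-2.89,3.21,0.112,0,0
0.4,-2.51,3.51,0.112,0,0
0.4,-2.1,3.77,0.112,0,0
0.4,-1.67,3.99,0.112,0,0
0.4,-1.21,4.15,0.112,0,0
0.4,-0.74,4.26,0.112,0,0
0.4,-0.26,4.31,0.112,0,0
0.4,0.23,4.31,0.112,0,0
0.4,0.71,4.26,0.112,0,0
0.4,1.18,4.16,0.112,0,0
0.4,1.64,4,0.112,0,0
0.4,2.08,3.79,0.112,0,0
0.4,2.49,3.53,0.112,0,0
0.4,2.87,3.23,0.112,0,0
```

View pics/box.png

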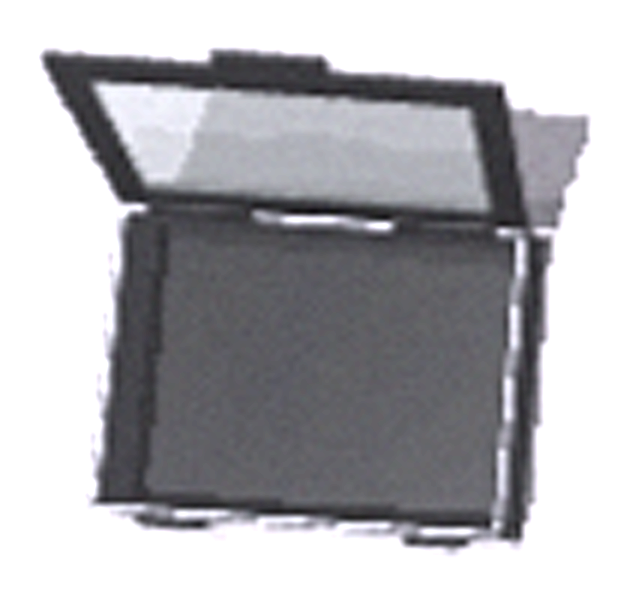

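```bash
python3 -m creep '[0.4,-2.89,3.21,0.112,0,0,8.5, 0.4,-2.51,3.51,0.112,0,0,8.5, 0.4,-2.1,3.77,0.112,0,0,8.5, 0.4,-1.67,3.99,0.112,0,0,8.5, 0.4,-1.21,4.15,0.112,0,0,8.5, 0.4,-0.74,4.26,0.112,0,0,8.5, 0.4,-0.26,4.31,0.112,0,0,8.5, 0.4,0.23,4.31,0.112,0,0,8.5]' 60
python3 -m creep '[0.4,0.71,4.26,0.112,0,0,8.5, 0.4,1.18,4.16,0.112,0,0,8.5, 0.4,1.64,4,0.112,0,0,8.5, 0.4,2.08,3.79,0.112,0,0,8.5, 0.4,2.49,3.53,0.112,0,0,8.5, 0.4,2.87,3.23,0.112,0,0,8.5,0,0,0,0,0,0,8.5,0,0,0,0,0,0,8.5]'
python3 - <<'E'
from h import *
c=saved('top'); f=lambda u,v:(u/6+140,v/6+155)
P=[pt(c,*f(*a),.07)[:2] for a in ((97,502),(502,530),(530,232),(128,210))]
print(np.round(P,4), np.mean(P,0)); 
for i in range(4): d=P[(i+1)%4]-P[i]; print(np.hypot(*d),np.degrees(np.arctan2(d[1],d[0])))
s=r.get_state(); print(s['t'],np.round(s['tcp_pos'],4),np.round(s['joint_pos'],3),s['grip_width'],np.round(Rn.from_rotvec(s['eef_rot']).as_matrix(),3))
c=shot('wrist','w1.png'); np.savez('cam_w1',**c)
E
```

```text
t: 0.95
tcp_pos: [0.3722, 0.1698, 0.2241]
eef_rot: [1.054, 1.301, -1.053]
ft_force: [0.7, -0.6, -0.7]
grip_width: 0.0852
t: 1.75
tcp_pos: [0.4679, -0.0701, 0.1997]
eef_rot: [1.539, 0.957, -1.54]
ft_force: [-0.1, 0.2, -0.1]
grip_width: 0.0849
[[0.4235 0.2978]
 [0.4146 0.1016]
 [0.5592 0.0928]
 [0.5655 0.2899]] [0.49069136 0.19551237]
0.19632769000826067 -92.58258620531667
0.1448231258920202 -3.510878448197306
0.1972117078319058 88.14937505857388
0.14229246101637086 176.82212310164823
1.75 [ 0.4679 -0.0701  0.1997] [-0.326  0.155 -0.261  1.156  0.     1.704] 0.08494175041011534 [[-0.001  0.896 -0.443]
 [ 0.001 -0.443 -0.896]
 [-1.    -0.002  0.   ]]
```

View pics/w1.png

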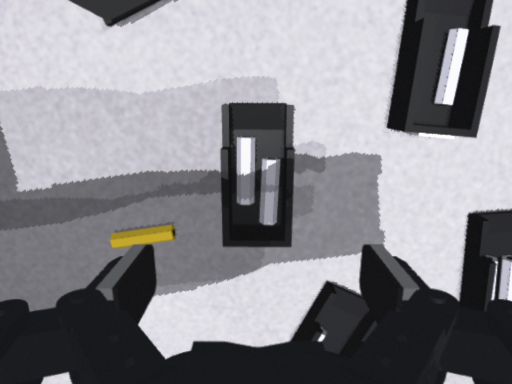

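```bash
cat >> h.py <<'E'
def wtray(c,box,save=None):
    """black tray in wrist picture, within box u0,u1,v0,v1; returns mask rows"""
    u0,u1,v0,v1=box; g=c['img'].max(2)[v0:v1,u0:u1]
    m=cv2.morphologyEx((g<62).astype(np.uint8),cv2.MORPH_CLOSE,np.ones((3,3)))
    n,l,s,ce=cv2.connectedComponentsWithStats(m); i=1+np.argmax(s[1:,4])
    y,x=np.nonzero(l==i); return (l==i),u0,v0,s[i]
E
python3 - <<'E'
from h import *
c=saved('w1')
m,u0,v0,s=wtray(c,(190,340,90,262)); print(s+np.array([u0,v0,0,0,0]))
for v in range(0,172,8):
    x=np.nonzero(m[v])[0]
    if len(x): print(v+v0,x.min()+u0,x.max()+u0)
for u in (225,240,258,275,290):
    x=np.nonzero(m[:,u-u0])[0]; print(u,x.min()+v0,x.max()+v0)
for uv,z in (((221.5,246.5),.04),((292.5,246.5),.04),((221,148),.04),((294.5,148),.04),((222,104),.024),((293,104),.024)):
    print(uv,np.round(pt(c,*uv,z),4))
E
```

```text
[ 221  103   73  144 5819]
106 229 286
114 229 286
122 229 285
130 229 285
138 229 285
146 228 286
154 228 287
162 228 293
170 228 293
178 221 292
186 221 292
194 222 292
202 222 292
210 222 291
218 222 291
226 222 290
234 223 290
242 223 290
225 147 245
240 104 245
258 104 246
275 104 246
290 147 245
(221.5, 246.5) [ 0.4164 -0.1068  0.04  ]
(292.5, 246.5) [ 0.4715 -0.134   0.04  ]
(221, 148) [ 0.456  -0.0312  0.04  ]
(294.5, 148) [ 0.5087 -0.0573  0.04  ]
(222, 104) [ 0.4711 -0.0006  0.024 ]
(293, 104) [ 0.5234 -0.0265  0.024 ]
```

```bash
python3 -m creep '[4,0,-0.3,0,0,0,8.5, 4,0.05,0,0,0,0,8.5, 4,0,0,0,0,0,8.5, 3.2,0,0,0,0,0,8.5, 1.6,0,0,0,0,0,8.5, 0,0,0,0,0,0,8.5]' 60
python3 -m creep '[0,0,0,0,0,0,5, 0,0,0,0,0,0,5, 0,0,0,0,0,0,5, 0,0,0,0,0,0,5, 0,0,0,0,0,0,5, 0,0,0,0,0,0,5]' 60
```

```text
t: 2.4
tcp_pos: [0.4683, -0.0652, 0.0307]
eef_rot: [1.535, 0.962, -1.539]
ft_force: [-0.2, 0.6, 0.9]
grip_width: 0.0851
t: 3.0
tcp_pos: [0.4707, -0.0668, 0.0339]
eef_rot: [1.539, 0.955, -1.535]
ft_force: [-0.2, 2.3, 8.3]
grip_width: 0.0591
```

```bash
python3 - <<'E'
from h import *
s=r.get_state(); p=np.array(s['tcp_pos']); print(p,s['ft_force'])
plan([.483,.10,.155],toolR(np.radians(90)),8,start=([.4705,-.067,.154],toolR(np.radians(63.5))))
E
python3 -m creep '[-1,0,0,0,0,0,5, -2,0,0,0,0,0,5, -3,0,0,0,0,0,5, -3,0,0,0,0,0,5, -2.5,0,0,0,0,0,5, -0.5,0,0,0,0,0,5, 0,0,0,0,0,0,5]' 80
```

```text
[ 0.47073174 -0.0667513   0.03385204] [-0.23552352  2.26063647  8.29859671]
-0.01,-0.79,-1.94,-0.058,0,0
-0.01,-0.68,-1.98,-0.058,0,0
-0.01,-0.56,-2.02,-0.058,0,0
-0.01,-0.45,-2.05,-0.058,0,0
-0.01,-0.33,-2.07,-0.058,0,0
-0.01,-0.21,-2.08,-0.058,0,0
-0.01,-0.09,-2.09,-0.058,0,0
-0.01,0.04,-2.09,-0.058,0,0
t: 3.7
tcp_pos: [0.4701, -0.067, 0.1532]
eef_rot: [1.539, 0.955, -1.536]
ft_force: [-0.5, 0.8, -2.3]
grip_width: 0.0588
```

```bash
python3 -m creep '[0,-0.79,-1.94,-0.058,0,0,5, 0,-0.68,-1.98,-0.058,0,0,5, 0,-0.56,-2.02,-0.058,0,0,5, 0,-0.45,-2.05,-0.058,0,0,5, 0,-0.33,-2.07,-0.058,0,0,5, 0,-0.21,-2.08,-0.058,0,0,5, 0,-0.09,-2.09,-0.058,0,0,5, 0,0.04,-2.09,-0.058,0,0,5]'
python3 -m creep '[0,0,0,0,0,0,5,0,0,0,0,0,0,5]'
python3 - <<'E'
from h import *
shot('side','s2.png');shot('wrist','w2.png')
i=cv2.imread('pics/s2.png');crop(i,150,400,120,310,3,'s2z.png',1.3)
E
```

```text
t: 4.5
tcp_pos: [0.4806, 0.101, 0.1507]
eef_rot: [1.202, 1.215, -1.205]
ft_force: [0.8, -0.0, -2.6]
grip_width: 0.0589
t: 4.7
tcp_pos: [0.4808, 0.1003, 0.1511]
eef_rot: [1.203, 1.213, -1.206]
ft_force: [-0.2, -0.3, -1.7]
grip_width: 0.0591
```

View pics/s2z.png

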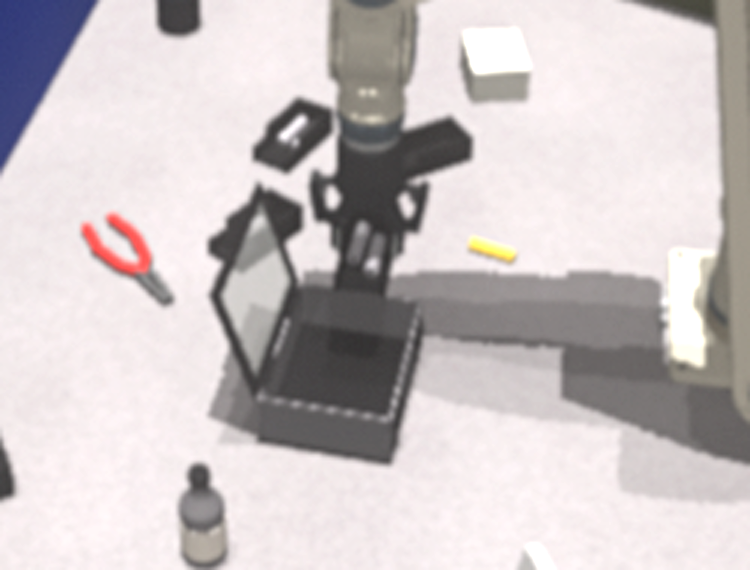

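View pics/w2.png

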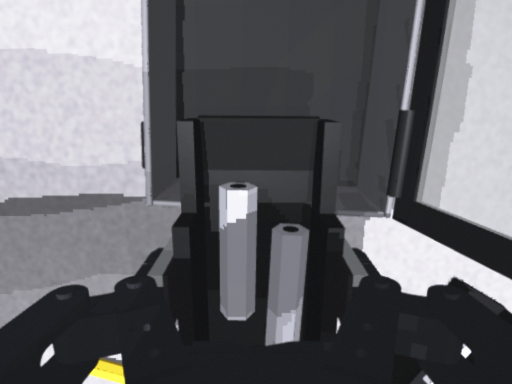

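```bash
python3 -m creep '[0,0,0,0,-0.11,0,5, 0,0,0,0,-0.11,0,5, 0,0,0,0,-0.11,0,5, 0,0,0,0,-0.11,0,5, 0,0,0,0,-0.11,0,5, 0,0,0,0,-0.11,0,5, 0,0,0,0,-0.11,0,5, 0,0,0,0,0,0,5]'
python3 -m creep '[0,0,0,0,0,0,5,0,0,0,0,0,0,5,0,0,0,0,0,0,5,0,0,0,0,0,0,5]'
python3 - <<'E'
from h import *
R=Rn.from_rotvec(r.get_state()['eef_rot']).as_matrix(); print(np.degrees(np.arccos(-R[2,0])))
shot('wrist','w3.png')
E
```

```text
t: 5.6
tcp_pos: [0.4812, 0.1006, 0.1503]
eef_rot: [0.618, 0.628, -1.475]
ft_force: [-0.1, -0.1, -1.6]
grip_width: 0.0589
t: 6.0
tcp_pos: [0.4816, 0.0996, 0.153]
eef_rot: [0.626, 0.627, -1.473]
ft_force: [-0.1, -0.2, -0.5]
grip_width: 0.0585
44.041257487263024
```

View pics/w3.png

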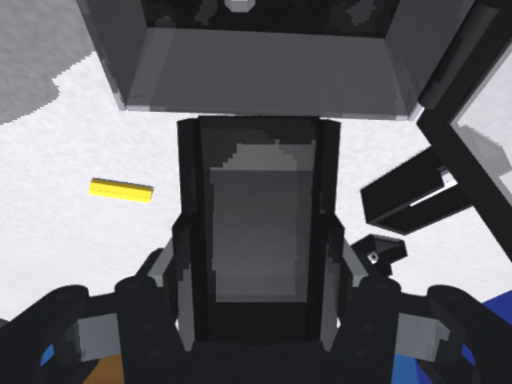

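```bash
python3 -m creep '[0,0,0,0,0.11,0,5, 0,0,0,0,0.11,0,5, 0,0,0,0,0.11,0,5, 0,0,0,0,0.11,0,5, 0,0,0,0,0.11,0,5, 0,0,0,0,0.11,0,5, 0,0,0,0,0.11,0,5, 0,0,0,0,0,0,5]'
python3 - <<'E'
from h import *
s=r.get_state(); print(s['tcp_pos'],np.round(Rn.from_rotvec(s['eef_rot']).as_matrix(),3))
plan([.46,-.11,.08],toolR(np.radians(90)),7)
E
```

```text
t: 6.85
tcp_pos: [0.4816, 0.0985, 0.153]
eef_rot: [1.209, 1.211, -1.205]
ft_force: [0.6, -0.7, -1.6]
grip_width: 0.0586
[0.4815842  0.09849795 0.15304973] [[ 0.002  1.     0.003]
 [ 0.002  0.003 -1.   ]
 [-1.     0.002 -0.002]]
1.04,-0.32,2.98,0,-0,-0
1.04,-0.32,2.98,0,-0,-0
1.04,-0.32,2.98,0,-0,-0
1.04,-0.31,2.98,0,-0,-0
1.04,-0.31,2.98,0,-0,-0
1.04,-0.31,2.98,0,-0,-0
1.04,-0.31,2.98,0,-0,-0
```

```bash
python3 -m creep '[0.5,-0.31,2.98,0,0,0,5, 0.5,-0.31,2.98,0,0,0,5, 1,-0.31,2.98,0,0,0,5, 1.3,-0.31,2.98,0,0,0,5, 1.3,-0.31,2.98,0,0,0,5, 1.3,-0.31,2.98,0,0,0,5, 1.3,-0.31,2.98,0,0,0,5, 0,0,0,0,0,0,5]'
python3 -m creep '[2.5,0,0,0,0,0,5, 1.5,0,0,0,0,0,5, 0.3,0,0,0,0,0,5, 0,0,0,0,0,0,5]'
```

```text
t: 7.65
tcp_pos: [0.4602, -0.111, 0.0789]
eef_rot: [1.204, 1.211, -1.21]
ft_force: [-0.1, 2.3, -1.9]
grip_width: 0.0583
t: 8.05
tcp_pos: [0.4609, -0.108, 0.0373]
eef_rot: [1.203, 1.213, -1.206]
ft_force: [-0.1, 0.4, -2.1]
grip_width: 0.0587
```

```bash
python3 -m creep '[0.2,0,0,0,0,0,5, 0.1,0,0,0,0,0,5, 0,0,0,0,0,0,5]'; python3 -m creep '[0.1,0,0,0,0,0,5, 0,0,0,0,0,0,5,0,0,0,0,0,0,5]'
```

```text
t: 8.35
tcp_pos: [0.4613, -0.1085, 0.0347]
eef_rot: [1.205, 1.211, -1.204]
ft_force: [0.2, -0.2, -2.5]
grip_width: 0.0586
t: 8.65
tcp_pos: [0.4613, -0.1086, 0.034]
eef_rot: [1.205, 1.211, -1.204]
ft_force: [-2.0, 0.3, 6.3]
grip_width: 0.0588
```

```bash
python3 -m creep '[0,0,0,0,0,0,8.5, 0,0,0,0,0,0,8.5, 0,0,0,0,0,0,8.5, 0,0,0,0,0,0,8.5, -4,0,0,0,0,0,8.5, -4.5,0,0,0,0,0,8.5, -4.5,0,0,0,0,0,8.5, -3.6,0,0,0,0,0,8.5]'
python3 - <<'E'
from h import *
plan([.645,-.048,.2],toolR(np.radians(57.9)),6)
c=shot('wrist','w4.png'); np.savez('cam_w4',**c)
E
```

```text
t: 9.45
tcp_pos: [0.4611, -0.1086, 0.2019]
eef_rot: [1.205, 1.21, -1.204]
ft_force: [1.9, -0.7, 1.1]
grip_width: 0.0853
0.03,3.07,-0.99,0.094,0,-0
0.03,2.96,-1.28,0.094,0,-0
0.03,2.83,-1.55,0.094,0,-0
0.03,2.67,-1.81,0.094,0,-0
0.03,2.49,-2.05,0.094,0,-0
0.03,2.28,-2.28,0.094,0,-0
```

View pics/w4.png

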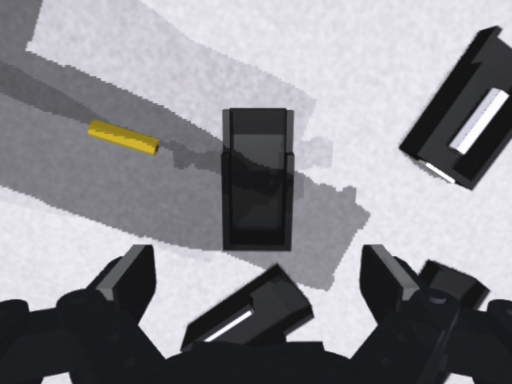

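```bash
cat >> h.py <<'E'
def meas(c,box):
    m,u0,v0,s=wtray(c,box)
    g=c['img'].max(2)
    rows=[];
    from numpy import nonzero
    ub=np.median([np.nonzero(m[:,u])[0].max()+v0 for u in range(240-u0,280-u0,4)])+1
    P=[pt(c,s[0]+u0+k*(s[2]),ub,.04) for k in (0,.5,1)]
    st=r.get_state(); R=Rn.from_rotvec(st['eef_rot']).as_matrix(); p=np.array(st['tcp_pos'])
    print('bbox',s+np.array([u0,v0,0,0,0]),'backrow',ub); return P
E
python3 - <<'E'
from h import *
c=saved('w4'); m,u0,v0,s=wtray(c,(190,340,90,268)); print(s+np.array([u0,v0,0,0,0]))
L=[];Rr=[]
for v in range(190,246,6):
    x=np.nonzero(m[v-v0])[0]; print(v,x.min()+u0,x.max()+u0)
b=[(np.nonzero(m[:,u-u0])[0].max()+v0+1) for u in range(226,290,8)]; print(b)
bm=pt(c,257,np.mean(b),.04); print(bm)
s=r.get_state();R=Rn.from_rotvec(s['eef_rot']).as_matrix(); print('back edge rel tcp in tool',R.T@(bm-np.array(s['tcp_pos'])))
E
python3 -m creep '[0,3.07,-0.99,0.094,0,0,8.5, 0,2.96,-1.28,0.094,0,0,8.5, 0,2.83,-1.55,0.094,0,0,8.5, 0,2.67,-1.81,0.094,0,0,8.5, 0,2.49,-2.05,0.094,0,0,8.5, 0,2.28,-2.28,0.094,0,0,8.5, 0,0,0,0,0,0,8.5, 0,0,0,0,0,0,8.5]'
python3 - <<'E'
from h import *
c=shot('wrist','w5.png'); np.savez('cam_w5',**c)
s=r.get_state(); print(s['joint_pos'])
E
```

```text
[ 221  109   72  142 8016]
190 222 292
196 222 292
202 222 291
208 222 291
214 223 291
220 223 291
226 223 290
232 223 290
238 223 290
244 223 290
[np.int64(250), np.int64(250), np.int64(250), np.int64(250), np.int64(250), np.int64(251), np.int64(251), np.int64(251)]
[ 0.46294373 -0.1696947   0.04      ]
back edge rel tcp in tool [ 0.16699976 -0.00152805  0.05987727]
t: 10.3
tcp_pos: [0.6448, -0.0474, 0.1981]
eef_rot: [1.605, 0.894, -1.608]
ft_force: [-0.3, -0.0, 0.4]
grip_width: 0.0854
[-2.03608161e-01  4.43716668e-01  1.54228093e-01  1.28270580e+00
 -1.34504658e-04  1.92398409e+00]
```

View pics/w5.png

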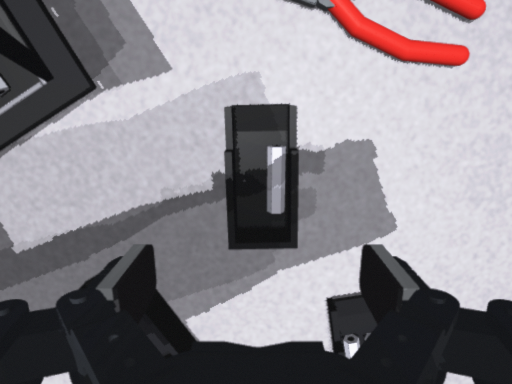

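```bash
cat >> h.py <<'E'
def offs(c,box):
    """tray offset from the reference grasp, in tool axes (cm) : move y,z by these"""
    m,u0,v0,s=wtray(c,box); st=r.get_state(); R=Rn.from_rotvec(st['eef_rot']).as_matrix(); p=np.array(st['tcp_pos'])
    x0,x1=s[0]+u0,s[0]+u0+s[2]
    b=np.array([(u,np.nonzero(m[:,u-u0])[0].max()+v0+1) for u in range(x0+6,x1-6,4)])
    k=np.polyfit(b[:,0],b[:,1],1); 
    bot=int(b[:,1].min()); rows=range(bot-40,bot-4,4)
    mid=[]
    for v in rows:
        x=np.nonzero(m[v-v0])[0]; mid.append((v,(x.min()+x.max()+1)/2+u0))
    mid=np.array(mid); km=np.polyfit(mid[:,0],mid[:,1],1)
    um=np.polyval(km,bot); vm=np.polyval(k,um)
    q=R.T@(pt(c,um,vm,.04)-p)
    e1,e2=pt(c,x0+8,np.polyval(k,x0+8),.04),pt(c,x1-8,np.polyval(k,x1-8),.04); w=R.T@(e2-e1)
    print('bbox',s+np.array([u0,v0,0,0,0]),'mid px',um,vm,'slopes',k[0],km[0]); print('back',q,'move y,z cm',(q[1]+.0015)*100,(q[2]-.0599)*100,'yaw err deg',np.degrees(np.arctan2(w[2],w[1])))
E
python3 - <<'E'
from h import *
c=saved('w5'); offs(c,(195,330,90,262))
E
```

```text
bbox [ 225  105   74  144 6908] mid px 262.49999999999994 248.5919117647059 slopes -0.02205882352941313 1.3562813694845429e-15
back [0.15858478 0.00598048 0.05631328] move y,z cm 0.7480478402832407 -0.35867168058199905 yaw err deg -1.4003708569643958
```

```bash
python3 -m creep '[4,0.5,-0.28,-0.02,0,0,8.5, 4,0,0,0,0,0,8.5, 4,0,0,0,0,0,8.5, 3,0,0,0,0,0,8.5, 1.4,0,0,0,0,0,8.5, 0,0,0,0,0,0,8.5]' 80
python3 -m creep '[0,0,0,0,0,0,5, 0,0,0,0,0,0,5, 0,0,0,0,0,0,5, 0,0,0,0,0,0,5, 0,0,0,0,0,0,5, 0,0,0,0,0,0,5]'
python3 - <<'E'
from h import *
s=r.get_state(); p=np.array(s['tcp_pos']); print(p,s['ft_force'])
plan([.485,.12,.158],toolR(np.radians(90)),8,start=([p[0],p[1],.158],toolR(np.radians(56.7))))
E
```

```text
t: 10.95
tcp_pos: [0.6491, -0.0482, 0.0341]
eef_rot: [1.592, 0.907, -1.596]
ft_force: [-0.1, 0.3, 0.4]
grip_width: 0.0847
t: 11.55
tcp_pos: [0.6517, -0.0483, 0.0378]
eef_rot: [1.595, 0.902, -1.59]
ft_force: [-0.2, 0.0, 7.3]
grip_width: 0.0585
[ 0.65171921 -0.0483064   0.03781471] [-0.15688433  0.03217512  7.31396426]
0,-2.9,-0.61,-0.073,0,0
0,-2.84,-0.82,-0.073,0,0
0,-2.78,-1.03,-0.073,0,0
0,-2.7,-1.23,-0.073,0,0
0,-2.6,-1.42,-0.073,0,0
0,-2.49,-1.6,-0.073,0,0
0,-2.37,-1.78,-0.073,0,0
0,-2.23,-1.95,-0.073,0,0
```

```bash
python3 - <<'E'
from h import *
plan([.485,-.03,.158],toolR(np.radians(90)),7,start=([.652,-.048,.158],toolR(np.radians(56.7))))
E
python3 -m creep '[-1,0,0,0,0,0,5, -2,0,0,0,0,0,5, -3,0,0,0,0,0,5, -3,0,0,0,0,0,5, -2.4,0,0,0,0,0,5, -0.5,0,0,0,0,0,5, 0,0,0,0,0,0,5]'
```

```text
0,-2.14,1.09,-0.083,0,0
0,-2.22,0.91,-0.083,0,0
0,-2.29,0.73,-0.083,0,0
0,-2.34,0.53,-0.083,0,0
0,-2.38,0.34,-0.083,0,0
0,-2.4,0.14,-0.083,0,0
0,-2.4,-0.06,-0.083,0,0
t: 12.25
tcp_pos: [0.6508, -0.048, 0.1553]
eef_rot: [1.594, 0.903, -1.592]
ft_force: [-0.2, 0.3, -2.6]
grip_width: 0.0589
```

```bash
python3 -m creep '[0,-2.14,1.09,-0.083,0,0,5, 0,-2.22,0.91,-0.083,0,0,5, 0,-2.29,0.73,-0.083,0,0,5, 0,-2.34,0.53,-0.083,0,0,5, 0,-2.38,0.34,-0.083,0,0,5, 0,-2.4,0.14,-0.083,0,0,5, 0,-2.4,-0.06,-0.083,0,0,5, 0,0,0,0,0,0,5]'
python3 -m creep '[0,0,-1.5,0,0,0,5, 0,0,-3,0,0,0,5, 0,0,-3.5,0,0,0,5, 0,0,-3.5,0,0,0,5, 0,0,-2.5,0,0,0,5, 0,0,-1,0,0,0,5, 0,0,0,0,0,0,5,0,0,0,0,0,0,5]'
python3 - <<'E'
from h import *
shot('wrist','w6.png')
E
```

```text
t: 13.05
tcp_pos: [0.4793, -0.0364, 0.153]
eef_rot: [1.175, 1.234, -1.178]
ft_force: [-0.2, -0.1, -2.3]
grip_width: 0.0585
t: 13.85
tcp_pos: [0.4764, 0.1123, 0.1538]
eef_rot: [1.177, 1.229, -1.178]
ft_force: [-0.3, 0.1, -2.8]
grip_width: 0.0589
```

View pics/w6.png

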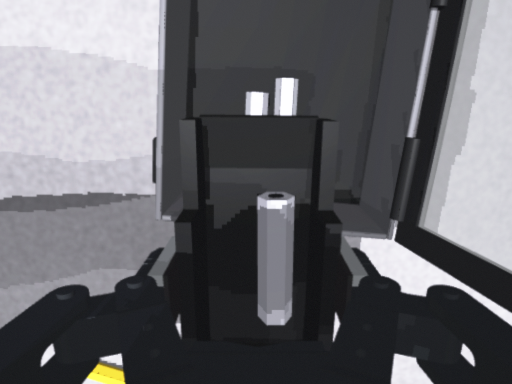

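Tray P is level over the box, its one standoff inside; the two from R lie in the box. Tip.

```bash
python3 -m creep '[0,0,0,0,-0.11,0,5, 0,0,0,0,-0.11,0,5, 0,0,0,0,-0.11,0,5, 0,0,0,0,-0.11,0,5, 0,0,0,0,-0.11,0,5, 0,0,0,0,-0.11,0,5, 0,0,0,0,-0.11,0,5, 0,0,0,0,0,0,5]'
python3 -m creep '[0,0,0,0,0,0,5,0,0,0,0,0,0,5,0,0,0,0,0,0,5]'
python3 - <<'E'
from h import *
R=Rn.from_rotvec(r.get_state()['eef_rot']).as_matrix(); print(np.degrees(np.arccos(-R[2,0])))
shot('wrist','w7.png')
E
```

```text
t: 14.7
tcp_pos: [0.4762, 0.1129, 0.1524]
eef_rot: [0.604, 0.636, -1.441]
ft_force: [1.0, -0.7, -1.9]
grip_width: 0.0584
t: 15.0
tcp_pos: [0.4765, 0.1121, 0.155]
eef_rot: [0.612, 0.636, -1.439]
ft_force: [-0.4, 0.3, -1.7]
grip_width: 0.0584
44.005749019851145
```

View pics/w7.png

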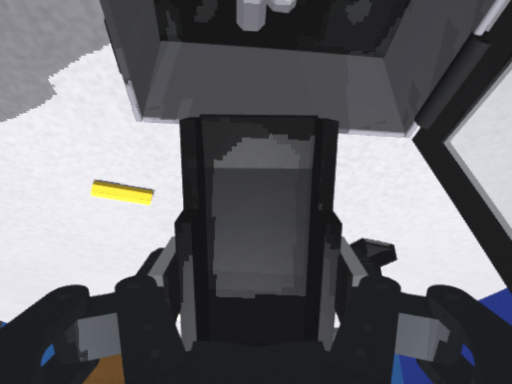

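```bash
python3 -m creep '[0,0,0,0,0.11,0,5, 0,0,0,0,0.11,0,5, 0,0,0,0,0.11,0,5, 0,0,0,0,0.11,0,5, 0,0,0,0,0.11,0,5, 0,0,0,0,0.11,0,5, 0,0,0,0,0.11,0,5, 0,0,0,0,0,0,5]'
cat >> h.py <<'E'
PILE=np.array([.4613,-.1086]); PR=Rn.from_rotvec([1.205,1.211,-1.204]).as_matrix()
E
python3 - <<'E'
from h import *
plan([*PILE,.14],PR,7)
E
```

```text
t: 15.85
tcp_pos: [0.4765, 0.1109, 0.1553]
eef_rot: [1.183, 1.228, -1.177]
ft_force: [-0.7, 0.1, -1.7]
grip_width: 0.0584
0.21,-0.34,3.13,0.005,-0,-0
0.21,-0.33,3.13,0.005,-0,-0
0.21,-0.31,3.13,0.005,-0,-0
0.21,-0.3,3.13,0.005,-0,-0
0.22,-0.28,3.13,0.005,-0,-0
0.22,-0.27,3.13,0.005,-0,-0
0.22,-0.25,3.13,0.005,-0,-0
```

```bash
python3 -m creep '[0.21,-0.34,3.13,0.005,0,0,5, 0.21,-0.33,3.13,0.005,0,0,5, 0.21,-0.31,3.13,0.005,0,0,5, 0.21,-0.3,3.13,0.005,0,0,5, 0.21,-0.28,3.13,0.005,0,0,5, 0.21,-0.27,3.13,0.005,0,0,5, 0.21,-0.25,3.13,0.005,0,0,5, 0,0,0,0,0,0,5]'
python3 -m creep '[0,0,0,0,0,0,5,0,0,0,0,0,0,5]'
python3 - <<'E'
from h import *
plan([*PILE,.086],PR,4)
E
```

```text
t: 16.65
tcp_pos: [0.4614, -0.1098, 0.1396]
eef_rot: [1.203, 1.209, -1.208]
ft_force: [-0.3, 1.4, -1.9]
grip_width: 0.0583
t: 16.85
tcp_pos: [0.4615, -0.1062, 0.1397]
eef_rot: [1.202, 1.213, -1.203]
ft_force: [-0.8, 0.4, -1.4]
grip_width: 0.0586
1.34,-0.01,0.06,0.001,0,0
1.34,-0.01,0.06,0.001,0,0
1.34,-0.01,0.06,0.001,0,0
1.34,-0.01,0.06,0.001,0,0
```

```bash
python3 -m creep '[1.5,0,0.2,0,0,0,5, 2.0,0,0,0,0,0,5, 1.5,0,0,0,0,0,5, 0.5,0,0,0,0,0,5,0,0,0,0,0,0,5,0,0,0,0,0,0,5]'
python3 -m creep '[0,0,0,0,0,0,5,0,0,0,0,0,0,5]'
```

```text
t: 17.45
tcp_pos: [0.462, -0.1085, 0.0852]
eef_rot: [1.203, 1.213, -1.202]
ft_force: [-0.5, 0.0, -1.8]
grip_width: 0.0588
t: 17.65
tcp_pos: [0.462, -0.1089, 0.0852]
eef_rot: [1.203, 1.212, -1.203]
ft_force: [0.4, -0.5, -2.5]
grip_width: 0.0585
```

```bash
python3 -m creep '[0.4,-0.06,0,0,0,0,5, 0.2,0,0,0,0,0,5,0,0,0,0,0,0,5,0,0,0,0,0,0,5]'
python3 -m creep '[0.15,0,0,0,0,0,5,0,0,0,0,0,0,5,0,0,0,0,0,0,5]'
```

```text
t: 18.05
tcp_pos: [0.461, -0.1088, 0.0785]
eef_rot: [1.203, 1.213, -1.204]
ft_force: [0.7, -0.2, -1.4]
grip_width: 0.0585
t: 18.35
tcp_pos: [0.4613, -0.1089, 0.0778]
eef_rot: [1.203, 1.212, -1.203]
ft_force: [-2.2, 1.3, 7.6]
grip_width: 0.0583
```

```bash
python3 -m creep '[0,0,0,0,0,0,8.5, 0,0,0,0,0,0,8.5, 0,0,0,0,0,0,8.5, 0,0,0,0,0,0,8.5, -4,0,0,0,0,0,8.5, -4.5,0,0,0,0,0,8.5, -4.5,0,0,0,0,0,8.5, -3.2,0,0,0,0,0,8.5]'
python3 - <<'E'
from h import *
plan([.637,-.260,.2],toolR(np.radians(66.8)),6)
c=shot('wrist','w8.png'); np.savez('cam_w8',**c)
c=shot('side','s8.png'); crop(c['img'],200,330,130,230,6,'s8z.png',1.5)
E
```

```text
t: 19.15
tcp_pos: [0.4613, -0.1089, 0.242]
eef_rot: [1.204, 1.211, -1.202]
ft_force: [0.9, 0.2, -1.6]
grip_width: 0.0853
0.71,2.91,2.54,0.069,0,-0
0.71,3.08,2.34,0.069,0,-0
0.71,3.23,2.12,0.069,0,-0
0.7,3.37,1.89,0.069,0,-0
0.7,3.49,1.66,0.069,0,-0
0.7,3.6,1.41,0.069,0,-0
```

View pics/w8.png

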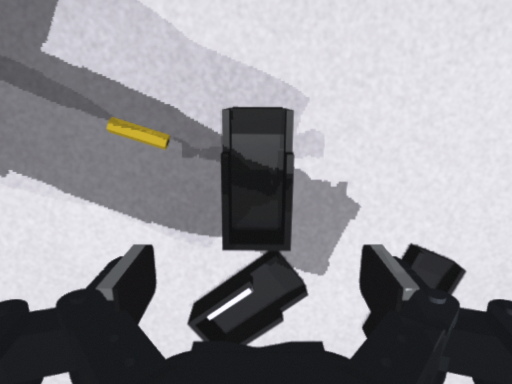

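View pics/s8z.png

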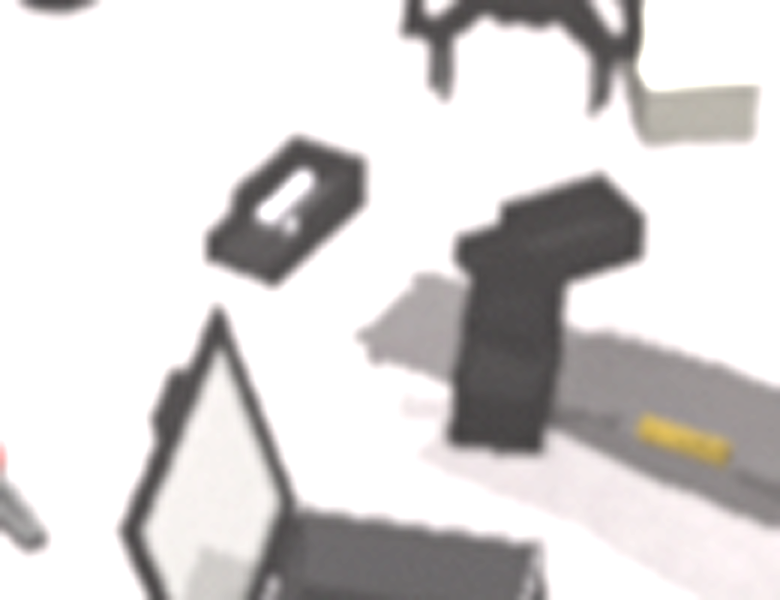

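```bash
python3 -m creep '[0.7,2.91,2.54,0.069,0,0,8.5, 0.7,3.08,2.34,0.069,0,0,8.5, 0.7,3.23,2.12,0.069,0,0,8.5, 0.7,3.37,1.89,0.069,0,0,8.5, 0.7,3.49,1.66,0.069,0,0,8.5, 0.7,3.6,1.41,0.069,0,0,8.5, 0,0,0,0,0,0,8.5, 0,0,0,0,0,0,8.5]'
python3 - <<'E'
from h import *
c=shot('wrist','w9.png'); np.savez('cam_w9',**c); 
try: offs(c,(190,340,85,268))
except Exception as e: print(e)
E
```

```text
t: 20.05
tcp_pos: [0.6367, -0.2604, 0.1947]
eef_rot: [1.501, 0.992, -1.504]
ft_force: [-0.7, -0.2, -0.5]
grip_width: 0.0851
bbox [ 226  109   75  145 6299] mid px 264.8166666666667 253.46479166666654 slopes -0.012499999999998916 0.0062500000000010394
back [0.15582272 0.00805669 0.06037145] move y,z cm 0.9556687844307268 0.047145272300955915 yaw err deg -0.7938141105741193
```

View pics/w9.png

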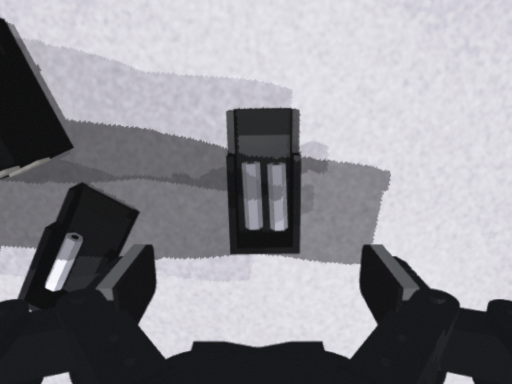

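```bash
python3 -m creep '[4,0.75,0.08,-0.014,0,0,8.5, 4,0,0,0,0,0,8.5, 4,0,0,0,0,0,8.5, 3,0,0,0,0,0,8.5, 1,0,0,0,0,0,8.5, 0,0,0,0,0,0,8.5]' 80
python3 -m creep '[0,0,0,0,0,0,5, 0,0,0,0,0,0,5, 0,0,0,0,0,0,5, 0,0,0,0,0,0,5, 0,0,0,0,0,0,5, 0,0,0,0,0,0,5]'
python3 - <<'E'
from h import *
s=r.get_state(); p=np.array(s['tcp_pos']); print(p,s['ft_force'],s['joint_pos'])
E
```

```text
t: 20.7
tcp_pos: [0.6426, -0.2629, 0.0368]
eef_rot: [1.491, 1.0, -1.492]
ft_force: [-0.7, -0.1, 0.7]
grip_width: 0.0849
t: 21.3
tcp_pos: [0.6445, -0.2643, 0.0399]
eef_rot: [1.493, 0.994, -1.489]
ft_force: [-1.0, 0.2, 7.7]
grip_width: 0.0584
[ 0.64449775 -0.26427282  0.03990527] [-0.99051953  0.1912762   7.72715551] [-5.09498578e-01  6.19904845e-01  4.47493275e-02  9.91371134e-01
  1.47374666e-04  1.45317496e+00]
```

```bash
python3 -m creep '[-1,0,0,0,0,0,5, -2,0,0,0,0,0,5, -3,0,0,0,0,0,5, -3.5,0,0,0,0,0,5, -3,0,0,0,0,0,5, -1,0,0,0,0,0,5, 0,0,0,0,0,0,5]'
python3 - <<'E'
from h import *
plan([.482,-.03,.17],PR,8)
plan([.482,.118,.155],PR,5,start=([.482,-.03,.17],PR))
E
```

```text
t: 22.0
tcp_pos: [0.6439, -0.2641, 0.1741]
eef_rot: [1.492, 0.994, -1.49]
ft_force: [-0.9, 0.1, -2.5]
grip_width: 0.0585
0.04,-2.99,-1.93,-0.05,0,-0
0.04,-2.89,-2.08,-0.05,0,-0
0.04,-2.78,-2.22,-0.05,0,-0
0.04,-2.67,-2.35,-0.05,0,-0
0.04,-2.55,-2.48,-0.05,0,-0
0.05,-2.42,-2.61,-0.05,0,-0
0.05,-2.29,-2.72,-0.05,0,-0
0.05,-2.15,-2.83,-0.05,0,-0
0.3,0.02,-2.96,0,0,0
0.3,0.02,-2.96,0,0,0
0.3,0.02,-2.96,0,0,0
0.3,0.02,-2.96,0,0,0
0.3,0.02,-2.96,0,0,0
```

```bash
python3 -m creep '[0.05,-2.99,-1.93,-0.05,0,0,5, 0.05,-2.89,-2.08,-0.05,0,0,5, 0.05,-2.78,-2.22,-0.05,0,0,5, 0.05,-2.67,-2.35,-0.05,0,0,5, 0.05,-2.55,-2.48,-0.05,0,0,5, 0.05,-2.42,-2.61,-0.05,0,0,5, 0.05,-2.29,-2.72,-0.05,0,0,5, 0.05,-2.15,-2.83,-0.05,0,0,5]'
python3 -m creep '[0.3,0,-2.96,0,0,0,5, 0.3,0,-2.96,0,0,0,5, 0.3,0,-2.96,0,0,0,5, 0.3,0,-2.96,0,0,0,5, 0.3,0,-2.96,0,0,0,5, 0,0,0,0,0,0,5,0,0,0,0,0,0,5]'
python3 - <<'E'
from h import *
shot('wrist','w10.png')
E
```

```text
t: 22.8
tcp_pos: [0.4793, -0.0287, 0.1663]
eef_rot: [1.201, 1.216, -1.203]
ft_force: [-0.4, 0.6, -1.2]
grip_width: 0.0585
t: 23.5
tcp_pos: [0.4791, 0.1185, 0.1516]
eef_rot: [1.201, 1.215, -1.204]
ft_force: [0.2, -1.4, -1.5]
grip_width: 0.0585
```

View pics/w10.png

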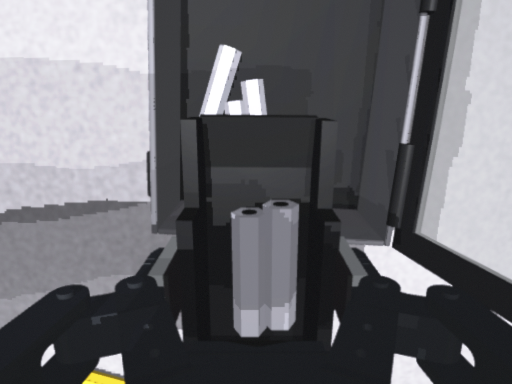

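```bash
python3 -m creep '[0,0,0,0,-0.11,0,5, 0,0,0,0,-0.11,0,5, 0,0,0,0,-0.11,0,5, 0,0,0,0,-0.11,0,5, 0,0,0,0,-0.11,0,5, 0,0,0,0,-0.11,0,5, 0,0,0,0,-0.11,0,5, 0,0,0,0,0,0,5]'
python3 -m creep '[0,0,0,0,0,0,5,0,0,0,0,0,0,5,0,0,0,0,0,0,5]'
python3 - <<'E'
from h import *
shot('wrist','w11.png')
E
```

```text
t: 24.35
tcp_pos: [0.4797, 0.1182, 0.1509]
eef_rot: [0.617, 0.629, -1.473]
ft_force: [0.4, -0.1, -0.9]
grip_width: 0.0587
t: 24.65
tcp_pos: [0.4801, 0.1173, 0.1538]
eef_rot: [0.626, 0.628, -1.472]
ft_force: [-0.6, 0.2, -1.4]
grip_width: 0.0583
```

View pics/w11.png

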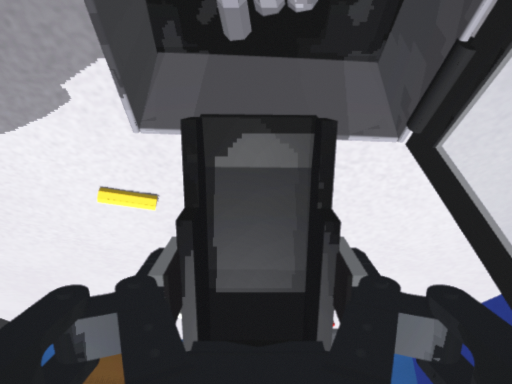

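Empty again. Level and go to the pile; tray underside must arrive at 0.08 (contact expected at TCP z ≈ 0.12).

```bash
python3 -m creep '[0,0,0,0,0.11,0,5, 0,0,0,0,0.11,0,5, 0,0,0,0,0.11,0,5, 0,0,0,0,0.11,0,5, 0,0,0,0,0.11,0,5, 0,0,0,0,0.11,0,5, 0,0,0,0,0.11,0,5, -1.5,0,0,0,0,0,5]'
python3 - <<'E'
from h import *
plan([*PILE,.165],PR,7)
E
```

```text
t: 25.5
tcp_pos: [0.4792, 0.1163, 0.168]
eef_rot: [1.208, 1.215, -1.204]
ft_force: [0.4, -0.6, -1.0]
grip_width: 0.058
0.03,-0.27,3.21,-0,-0.001,0
0.03,-0.27,3.21,-0,-0.001,0
0.03,-0.27,3.21,-0,-0.001,0
0.04,-0.27,3.21,-0,-0.001,0
0.04,-0.27,3.21,-0,-0.001,0
0.04,-0.27,3.21,-0,-0.001,0
0.04,-0.28,3.21,-0,-0.001,0
```

```bash
python3 -m creep '[0,-0.26,3.21,0,0,0,5, 0,-0.26,3.21,0,0,0,5, 0,-0.26,3.21,0,0,0,5, 0,-0.26,3.21,0,0,0,5, 0,-0.26,3.21,0,0,0,5, 0,-0.26,3.21,0,0,0,5, 0,-0.26,3.21,0,0,0,5, 0,0,0,0,0,0,5]'
python3 -m creep '[0,0,0,0,0,0,5,0,0,0,0,0,0,5]'
```

```text
t: 26.3
tcp_pos: [0.4634, -0.1102, 0.1687]
eef_rot: [1.206, 1.209, -1.206]
ft_force: [-0.8, -0.6, -0.3]
grip_width: 0.0587
t: 26.5
tcp_pos: [0.4634, -0.1064, 0.1684]
eef_rot: [1.204, 1.213, -1.203]
ft_force: [0.2, -0.8, -0.7]
grip_width: 0.0581
```

```bash
python3 -m creep '[1,-0.2,0.22,0,0,0,5, 1.5,0,0,0,0,0,5, 1,0,0,0,0,0,5, 0.5,0,0,0,0,0,5,0,0,0,0,0,0,5,0,0,0,0,0,0,5]'
python3 -m creep '[0,0,0,0,0,0,5]'
```

```text
t: 27.1
tcp_pos: [0.4618, -0.1089, 0.1283]
eef_rot: [1.203, 1.213, -1.203]
ft_force: [-0.5, -0.4, -1.8]
grip_width: 0.0585
t: 27.2
tcp_pos: [0.4619, -0.109, 0.1285]
eef_rot: [1.203, 1.212, -1.203]
ft_force: [0.3, -0.3, -1.0]
grip_width: 0.0584
```

```bash
python3 -m creep '[0.4,-0.06,0,0,0,0,5, 0.3,0,0,0,0,0,5,0,0,0,0,0,0,5,0,0,0,0,0,0,5]'
python3 -m creep '[0.1,0,0,0,0,0,5,0,0,0,0,0,0,5,0,0,0,0,0,0,5]'
```

```text
t: 27.6
tcp_pos: [0.4609, -0.109, 0.121]
eef_rot: [1.203, 1.213, -1.203]
ft_force: [-0.6, -0.7, -1.6]
grip_width: 0.0582
t: 27.9
tcp_pos: [0.461, -0.109, 0.1201]
eef_rot: [1.203, 1.213, -1.203]
ft_force: [-0.1, -0.4, -1.5]
grip_width: 0.0584
```

```bash
python3 -m creep '[0.1,0,0,0,0,0,5,0,0,0,0,0,0,5,0,0,0,0,0,0,5]'
```

```text
t: 28.2
tcp_pos: [0.4612, -0.109, 0.1199]
eef_rot: [1.204, 1.212, -1.203]
ft_force: [-2.0, 1.7, 7.6]
grip_width: 0.0583
```

```bash
python3 -m creep '[0,0,0,0,0,0,8.5, 0,0,0,0,0,0,8.5, 0,0,0,0,0,0,8.5, 0,0,0,0,0,0,8.5, -4,0,0,0,0,0,8.5, -4.5,0,0,0,0,0,8.5, -4.5,0,0,0,0,0,8.5, -3.2,0,0,0,0,0,8.5]'
python3 - <<'E'
from h import *
c=shot('wrist','w12.png'); offs(c,(190,340,85,268))
plan([.450,-.262,.24],toolR(np.radians(38.3)),8)
E
```

```text
t: 29.0
tcp_pos: [0.4612, -0.109, 0.284]
eef_rot: [1.204, 1.211, -1.202]
ft_force: [1.2, -0.8, -0.7]
grip_width: 0.0849
bbox [ 221  107   79  161 9052] mid px 270.51111111111106 268.0000000000001 slopes -7.350430280136237e-16 0.39166666666666555
back [0.2485779  0.01423433 0.11949831] move y,z cm 1.57343270473246 5.959830916465087 yaw err deg 0.09955714732944687
0.61,-0.17,1.9,0.114,-0,-0.001
0.61,0.04,1.91,0.114,-0,-0.001
0.61,0.26,1.89,0.114,-0,-0.001
0.61,0.48,1.85,0.114,-0,-0.001
0.61,0.68,1.78,0.114,-0,-0.001
0.6,0.88,1.7,0.114,-0,-0.001
0.6,1.07,1.58,0.114,-0,-0.001
0.6,1.24,1.45,0.114,-0,-0.001
```

View pics/w12.png

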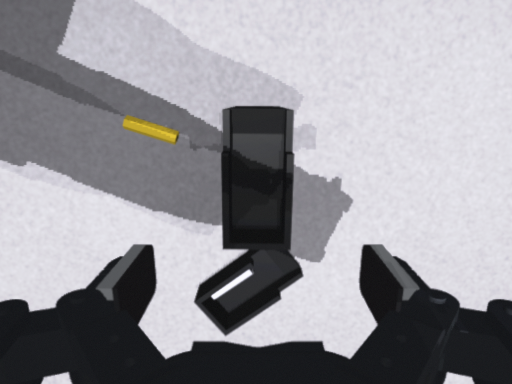

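```bash
python3 -m creep '[0.6,-0.17,1.9,0.114,0,0,8.5, 0.6,0.04,1.91,0.114,0,0,8.5, 0.6,0.26,1.89,0.114,0,0,8.5, 0.6,0.48,1.85,0.114,0,0,8.5, 0.6,0.68,1.78,0.114,0,0,8.5, 0.6,0.88,1.7,0.114,0,0,8.5, 0.6,1.07,1.58,0.114,0,0,8.5, 0.6,1.24,1.45,0.114,0,0,8.5]'
python3 -m creep '[2,0,0,0,0,0,8.5,2,0,0,0,0,0,8.5,0,0,0,0,0,0,8.5,0,0,0,0,0,0,8.5]'
python3 - <<'E'
from h import *
c=shot('wrist','w13.png'); np.savez('cam_w13',**c); 
try: offs(c,(190,330,85,268))
except Exception as e: print(e)
E
```

```text
t: 29.85
tcp_pos: [0.4482, -0.2619, 0.2324]
eef_rot: [1.84, 0.633, -1.84]
ft_force: [-0.3, -0.1, -0.5]
grip_width: 0.085
t: 30.25
tcp_pos: [0.4484, -0.2611, 0.1932]
eef_rot: [1.837, 0.637, -1.837]
ft_force: [0.2, 0.5, -0.5]
grip_width: 0.0851
bbox [ 225  103   75  146 8196] mid px 261.2611111111112 249.00000000000003 slopes -7.799358322040124e-16 -0.01458333333333696
back [0.1537811  0.00362188 0.05472589] move y,z cm 0.5121877045329472 -0.5174109211036643 yaw err deg 0.02665897544349384
```

View pics/w13.png

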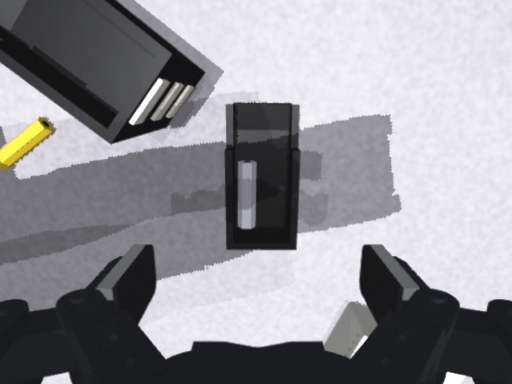

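```bash
python3 -m creep '[4,0.42,-0.36,0,0,0,8.5, 4,0,0,0,0,0,8.5, 4,0,0,0,0,0,8.5, 2.8,0,0,0,0,0,8.5, 1,0,0,0,0,0,8.5, 0,0,0,0,0,0,8.5]' 80
python3 -m creep '[0,0,0,0,0,0,5, 0,0,0,0,0,0,5, 0,0,0,0,0,0,5, 0,0,0,0,0,0,5, 0,0,0,0,0,0,5, 0,0,0,0,0,0,5]'
python3 -m creep '[-1,0,0,0,0,0,5, -2,0,0,0,0,0,5, -4,0,0,0,0,0,5, -4,0,0,0,0,0,5, -4,0,0,0,0,0,5, -2.5,0,0,0,0,0,5, -0.5,0,0,0,0,0,5,0,0,0,0,0,0,5]'
python3 - <<'E'
from h import *
plan([.482,-.03,.215],PR,8)
plan([.482,.118,.155],PR,5,start=([.482,-.03,.215],PR))
E
```

```text
t: 30.9
tcp_pos: [0.454, -0.2622, 0.035]
eef_rot: [1.837, 0.637, -1.838]
ft_force: [-0.5, -0.5, 1.0]
grip_width: 0.085
t: 31.5
tcp_pos: [0.4549, -0.2631, 0.0372]
eef_rot: [1.838, 0.633, -1.834]
ft_force: [0.7, 0.7, 6.3]
grip_width: 0.0586
t: 32.3
tcp_pos: [0.4539, -0.2623, 0.2161]
eef_rot: [1.837, 0.634, -1.835]
ft_force: [-1.1, 0.0, -3.3]
grip_width: 0.0588
0.01,-2.06,-2.07,-0.114,0,-0
0.01,-1.82,-2.29,-0.114,0,-0
0.01,-1.54,-2.48,-0.114,0,-0
0.01,-1.25,-2.64,-0.114,0,-0
0.01,-0.94,-2.77,-0.114,0,-0
0.01,-0.62,-2.86,-0.114,0,-0
0.01,-0.3,-2.91,-0.114,0,-0
0.01,0.04,-2.92,-0.114,0,-0
1.2,0.02,-2.96,0,0,0
1.2,0.02,-2.96,0,0,0
1.2,0.02,-2.96,0,0,0
1.2,0.02,-2.96,0,0,0
1.2,0.02,-2.96,0,0,0
```

```bash
python3 -m creep '[0,-2.06,-2.07,-0.114,0,0,5, 0,-1.82,-2.29,-0.114,0,0,5, 0,-1.54,-2.48,-0.114,0,0,5, 0,-1.25,-2.64,-0.114,0,0,5, 0,-0.94,-2.77,-0.114,0,0,5, 0,-0.62,-2.86,-0.114,0,0,5, 0,-0.3,-2.91,-0.114,0,0,5, 0,0.04,-2.92,-0.114,0,0,5]'
python3 -m creep '[1.2,0,-2.96,0,0,0,5, 1.2,0,-2.96,0,0,0,5, 1.2,0,-2.96,0,0,0,5, 1.2,0,-2.96,0,0,0,5, 1.2,0,-2.96,0,0,0,5, 0,0,0,0,0,0,5,0,0,0,0,0,0,5]'
python3 - <<'E'
from h import *
shot('wrist','w14.png')
E
```

```text
t: 33.1
tcp_pos: [0.4809, -0.0287, 0.2134]
eef_rot: [1.199, 1.218, -1.202]
ft_force: [0.7, 0.3, -1.7]
grip_width: 0.0581
t: 33.8
tcp_pos: [0.4795, 0.1183, 0.1535]
eef_rot: [1.2, 1.216, -1.205]
ft_force: [-0.6, -1.0, -1.2]
grip_width: 0.0585
```

View pics/w14.png

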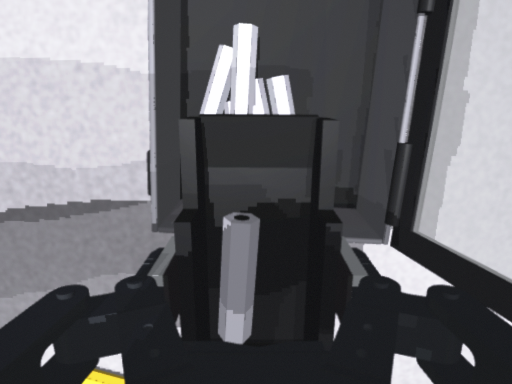

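```bash
python3 -m creep '[0,0,0,0,-0.11,0,5, 0,0,0,0,-0.11,0,5, 0,0,0,0,-0.11,0,5, 0,0,0,0,-0.11,0,5, 0,0,0,0,-0.11,0,5, 0,0,0,0,-0.11,0,5, 0,0,0,0,-0.11,0,5, 0,0,0,0,0,0,5]'
python3 -m creep '[0,0,0,0,0,0,5,0,0,0,0,0,0,5,0,0,0,0,0,0,5]'
python3 - <<'E'
from h import *
shot('wrist','w15.png')
E
```

```text
t: 34.65
tcp_pos: [0.4805, 0.1181, 0.1532]
eef_rot: [0.617, 0.628, -1.473]
ft_force: [-0.1, 0.5, -1.9]
grip_width: 0.0582
t: 34.95
tcp_pos: [0.4808, 0.1171, 0.1559]
eef_rot: [0.626, 0.628, -1.472]
ft_force: [0.5, 0.1, -1.9]
grip_width: 0.0584
```

View pics/w15.png

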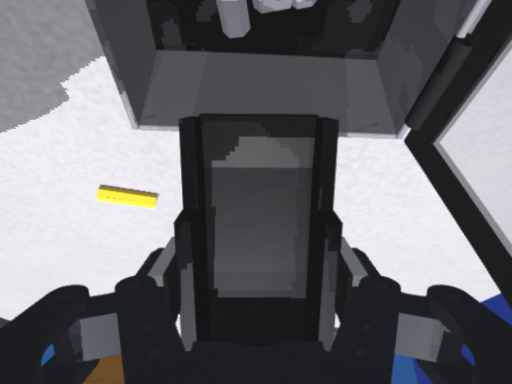

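```bash
python3 -m creep '[0,0,0,0,0.11,0,5, 0,0,0,0,0.11,0,5, 0,0,0,0,0.11,0,5, 0,0,0,0,0.11,0,5, 0,0,0,0,0.11,0,5, 0,0,0,0,0.11,0,5, 0,0,0,0,0.11,0,5, -3,0,0,0,0,0,5]'
python3 -m creep '[-2,-0.26,3.2,0,0,0,5, 0,-0.26,3.2,0,0,0,5, 0,-0.26,3.2,0,0,0,5, 0,-0.26,3.2,0,0,0,5, 0,-0.26,3.2,0,0,0,5, 0,-0.26,3.2,0,0,0,5, 0,-0.26,3.2,0,0,0,5, 0,0,0,0,0,0,5]'
python3 -m creep '[0,0,0,0,0,0,5,0,0,0,0,0,0,5]'
```

```text
t: 35.8
tcp_pos: [0.4789, 0.116, 0.1836]
eef_rot: [1.206, 1.217, -1.207]
ft_force: [1.6, 0.7, -0.5]
grip_width: 0.0585
t: 36.6
tcp_pos: [0.4638, -0.1096, 0.2056]
eef_rot: [1.206, 1.209, -1.206]
ft_force: [-0.1, -0.8, -0.9]
grip_width: 0.0587
t: 36.8
tcp_pos: [0.464, -0.1059, 0.2054]
eef_rot: [1.204, 1.213, -1.203]
ft_force: [0.4, -0.2, -1.2]
grip_width: 0.0583
```

```bash
python3 -m creep '[1,-0.26,0.28,0,0,0,5, 1.5,0,0,0,0,0,5, 1,0,0,0,0,0,5, 0.5,0,0,0,0,0,5,0,0,0,0,0,0,5,0,0,0,0,0,0,5]'
python3 -m creep '[0,0,0,0,0,0,5]'
```

```text
t: 37.4
tcp_pos: [0.4618, -0.109, 0.1653]
eef_rot: [1.203, 1.213, -1.203]
ft_force: [-0.2, 0.5, -1.5]
grip_width: 0.0586
t: 37.5
tcp_pos: [0.4619, -0.1091, 0.1655]
eef_rot: [1.203, 1.212, -1.203]
ft_force: [0.1, -0.2, -1.6]
grip_width: 0.0586
```

```bash
python3 -m creep '[0.4,-0.06,0,0,0,0,5, 0.3,0,0,0,0,0,5,0,0,0,0,0,0,5,0,0,0,0,0,0,5]'
python3 -m creep '[0.15,0,0,0,0,0,5,0,0,0,0,0,0,5,0,0,0,0,0,0,5]'
```

```text
t: 37.9
tcp_pos: [0.461, -0.1091, 0.158]
eef_rot: [1.203, 1.213, -1.203]
ft_force: [-0.2, 0.6, -2.1]
grip_width: 0.0586
t: 38.2
tcp_pos: [0.4614, -0.1091, 0.1572]
eef_rot: [1.204, 1.212, -1.202]
ft_force: [-1.0, 1.7, 5.4]
grip_width: 0.0584
```

```bash
python3 -m creep '[0,0,0,0,0,0,8.5, 0,0,0,0,0,0,8.5, 0,0,0,0,0,0,8.5, 0,0,0,0,0,0,8.5, -4,0,0,0,0,0,8.5, -4.5,0,0,0,0,0,8.5, -4.5,0,0,0,0,0,8.5, -3.2,0,0,0,0,0,8.5]'
python3 - <<'E'
from h import *
c=shot('wrist','w16.png')
c=shot('side','s16.png'); crop(c['img'],190,340,110,270,5,'s16z.png',1.4)
c=shot('top','t16.png'); crop(c['img'],140,340,150,290,4,'t16z.png',1.8)
E
```

```text
t: 39.0
tcp_pos: [0.4611, -0.1091, 0.3215]
eef_rot: [1.204, 1.211, -1.202]
ft_force: [0.3, -0.2, -0.8]
grip_width: 0.0847
```

View pics/w16.png

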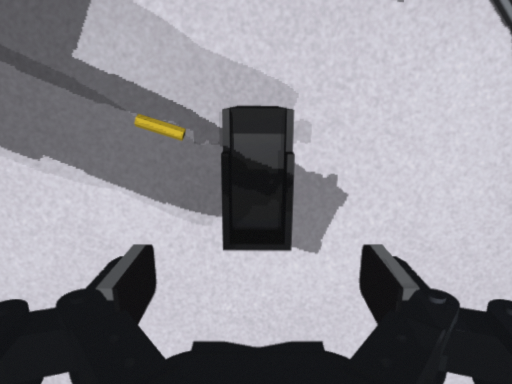

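View pics/s16z.png

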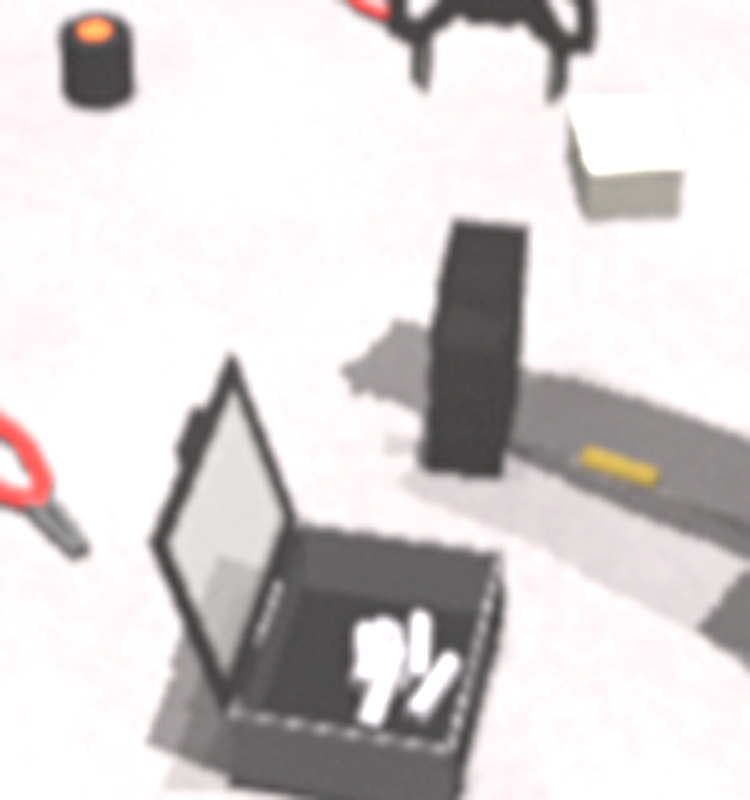

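View pics/t16z.png

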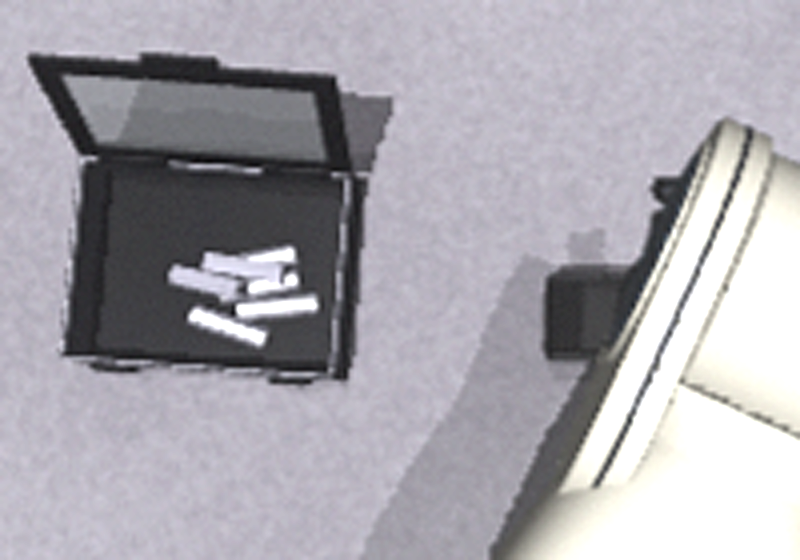

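```bash
python3 - <<'E'
from h import *
t,s=saved('top'),saved('side')
print('tab',tri([t,s],[(140+180/4,150+58/4),(190+195/5,110+425/5)]))
# free-edge corner, right (near -y): top (335,75), side apex (232,355)
print('cornerR',tri([t,s],[(140+336/4,150+75/4),(190+232/5,110+357/5)]))
print('cornerL',tri([t,s],[(140+30/4,150+56/4),(190+155/5,110+540/5)]))
plan([.70,.19,.32],PR,8)
E
```

```text
tab [0.61425572 0.19096036 0.22506649]
cornerR [0.60946337 0.09307999 0.20706784]
cornerL [0.61688602 0.2910672  0.21171839]
0.01,3.01,-3.72,0,0,-0
0.01,3.01,-3.72,0,0,-0
0.01,3.01,-3.72,0,0,-0
0.01,3.01,-3.72,0,0,-0
0.01,3.01,-3.72,0,0,-0
0.01,3,-3.72,0,0,-0
0.01,3,-3.72,0,0,-0
0.01,3,-3.72,0,0,-0
```

```bash
python3 -m creep '[0,3,-3.72,0,0,0,0, 0,3,-3.72,0,0,0,0, 0,3,-3.72,0,0,0,0, 0,3,-3.72,0,0,0,0, 0,3,-3.72,0,0,0,0, 0,3,-3.72,0,0,0,0, 0,3,-3.72,0,0,0,0, 0,3,-3.72,0,0,0,0]'
python3 -m creep '[3,0,0,0,0,0,0,3,0,0,0,0,0,0,3,0,0,0,0,0,0,1,0,0,0,0,0,0,0,0,0,0,0,0,0]'
python3 - <<'E'
from h import *
print(r.tip_extent, r.get_state()['joint_pos'])
c=shot('side','s17.png'); crop(c['img'],180,340,80,260,4,'s17z.png',1.4)
shot('top','t17.png')
E
```

```text
t: 39.95
tcp_pos: [0.6993, 0.1922, 0.3169]
eef_rot: [1.202, 1.214, -1.205]
ft_force: [1.0, -1.9, 0.4]
grip_width: 0.0
t: 40.45
tcp_pos: [0.6978, 0.1903, 0.2163]
eef_rot: [1.201, 1.216, -1.207]
ft_force: [1.5, -0.0, 0.3]
grip_width: 0.0002
0.025 [1.50359136e-01 5.82609786e-01 4.38776519e-01 1.43134895e+00
 6.96652785e-06 1.71323530e+00]
```

View pics/s17z.png

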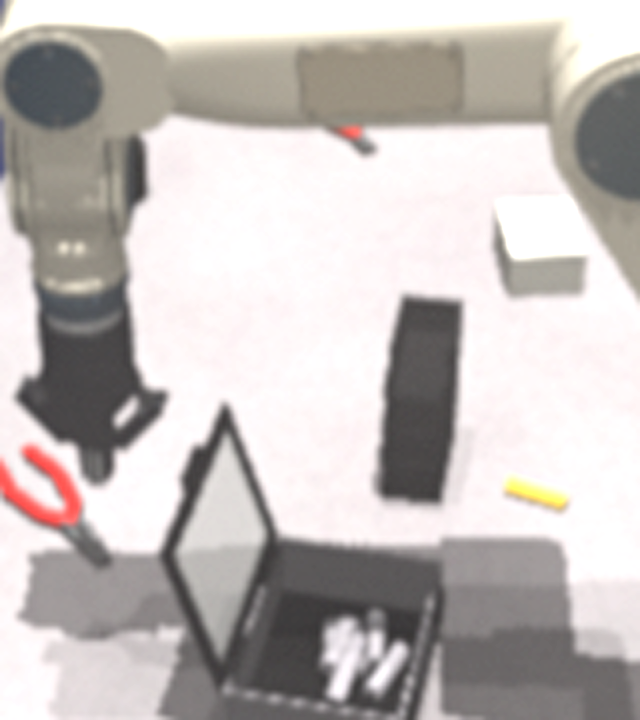

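View pics/t17.png

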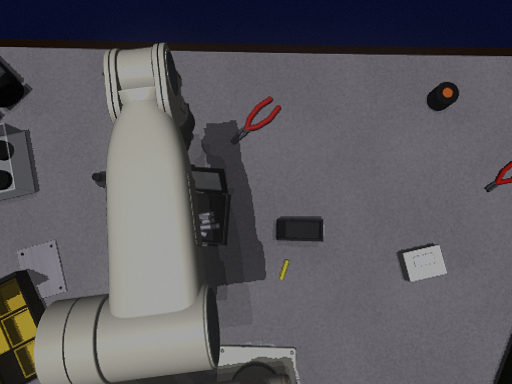

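```bash
python3 -m creep '[-1,-1,0,0,0,0,0, 0,-2.6,0,0,0,0,0, 0,-2.6,0,0,0,0,0, 0,-2.6,0,0,0,0,0, 0,-2.6,0,0,0,0,0, 0.2,-2.3,0,0,0,0,0, 0.2,-2.3,0,0,0,0,0, 0,0,0,0,0,0,0]'
python3 - <<'E'
from h import *
c=shot('side','s18.png'); crop(c['img'],180,340,80,260,4,'s18z.png',1.4)
E
```

```text
t: 41.35
tcp_pos: [0.5363, 0.1893, 0.2275]
eef_rot: [1.205, 1.212, -1.2]
ft_force: [-0.5, 0.5, 0.8]
grip_width: 0.0003
```

View pics/s18z.png

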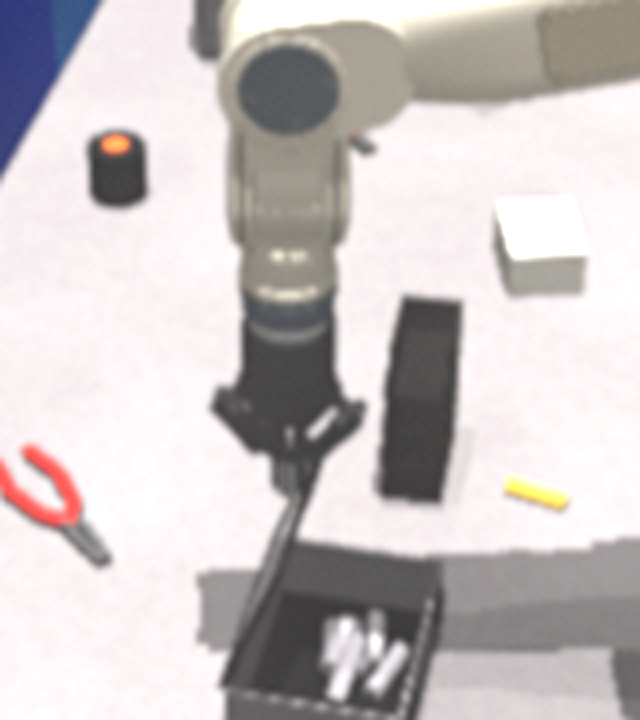

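```bash
python3 -m creep '[1.2,-2,0,0,0,0,0, 1.3,-2,0,0,0,0,0, 1.7,-1.6,0,0,0,0,0, 1.7,-1.6,0,0,0,0,0, 2.2,-1.2,0,0,0,0,0, 1.5,-1,0,0,0,0,0, 0,0,0,0,0,0,0]'
python3 - <<'E'
from h import *
c=shot('side','s19.png'); crop(c['img'],180,340,80,260,4,'s19z.png',1.4)
E
```

```text
t: 42.1
tcp_pos: [0.4439, 0.1883, 0.1281]
eef_rot: [1.202, 1.214, -1.205]
ft_force: [-0.3, -0.2, 0.1]
grip_width: 0.0003
```

View pics/s19z.png

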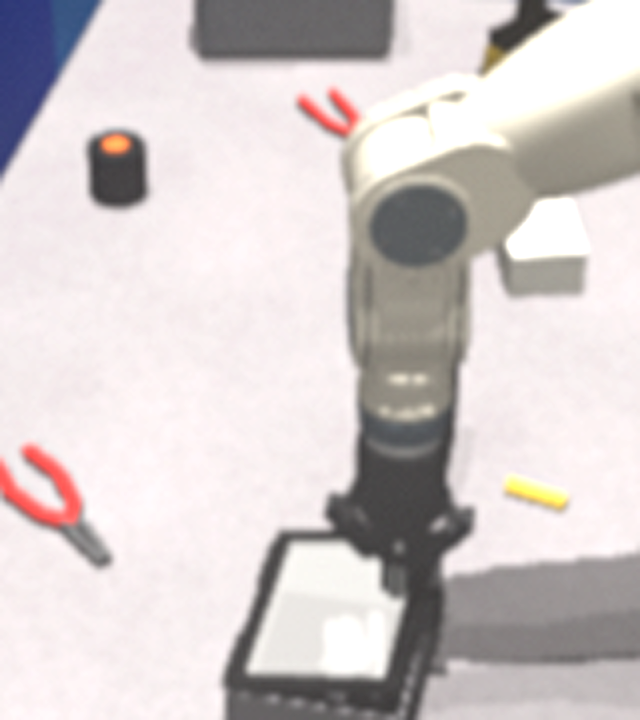

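```bash
python3 -m creep '[1.5,-0.2,0,0,0,0,0, 0.8,0,0,0,0,0,0, 0,0,0,0,0,0,0]'
python3 -m creep '[0.3,0,0,0,0,0,0, 0,0,0,0,0,0,0]'
```

```text
t: 42.45
tcp_pos: [0.4433, 0.1883, 0.1056]
eef_rot: [1.203, 1.213, -1.204]
ft_force: [-0.5, -0.3, -1.0]
grip_width: 0.0002
t: 42.65
tcp_pos: [0.4431, 0.1884, 0.1029]
eef_rot: [1.204, 1.213, -1.203]
ft_force: [1.1, 0.6, 0.4]
grip_width: -0.0003
```

```bash
python3 -m creep '[0.15,0,0,0,0,0,0, 0,0,0,0,0,0,0, 0,0,0,0,0,0,0]'
python3 -m creep '[0.1,0,0,0,0,0,0, 0,0,0,0,0,0,0, 0,0,0,0,0,0,0]'
```

```text
t: 42.95
tcp_pos: [0.443, 0.1885, 0.1015]
eef_rot: [1.204, 1.212, -1.202]
ft_force: [0.7, -0.9, 4.2]
grip_width: -0.0004
t: 43.25
tcp_pos: [0.4431, 0.1885, 0.1013]
eef_rot: [1.204, 1.212, -1.202]
ft_force: [-3.4, -1.5, 14.8]
grip_width: -0.0002
```

```bash
python3 -m creep '[-2,0,0,0,0,0,0, -4,0,0,0,0,0,0, -4,0,0,0,0,0,0, -4,0,0,0,0,0,0, -2,-1,-3,0,0,0,0, 0,-2,-4,0,0,0,0, 0,-2,-4,0,0,0,0, 0,-2,-4,0,0,0,0]'
python3 -m creep '[0,-2,-4,0,0,0,0, 0,-2,-4,0,0,0,0, 0,-2,-4,0,0,0,0, 0,-2,-3,0,0,0,0, 0,0,0,0,0,0,0, 0,0,0,0,0,0,0]'
python3 - <<'E'
from h import *
c=shot('side','s20.png'); crop(c['img'],180,340,130,270,5,'s20z.png',1.4)
c=shot('top','t20.png'); crop(c['img'],140,340,150,290,4,'t20z.png',1.8)
E
```

```text
t: 44.05
tcp_pos: [0.3705, 0.339, 0.2603]
eef_rot: [1.204, 1.213, -1.204]
ft_force: [1.0, -0.3, -0.9]
grip_width: -0.0
t: 44.65
tcp_pos: [0.2895, 0.4875, 0.2596]
eef_rot: [1.201, 1.214, -1.203]
ft_force: [-0.8, -0.3, 0.7]
grip_width: 0.0002
```

View pics/s20z.png

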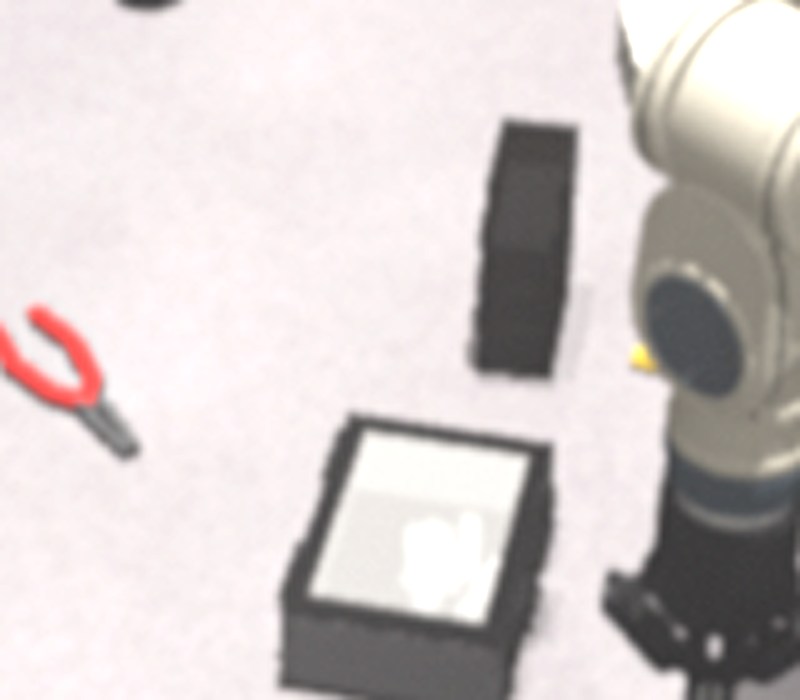

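View pics/t20z.png

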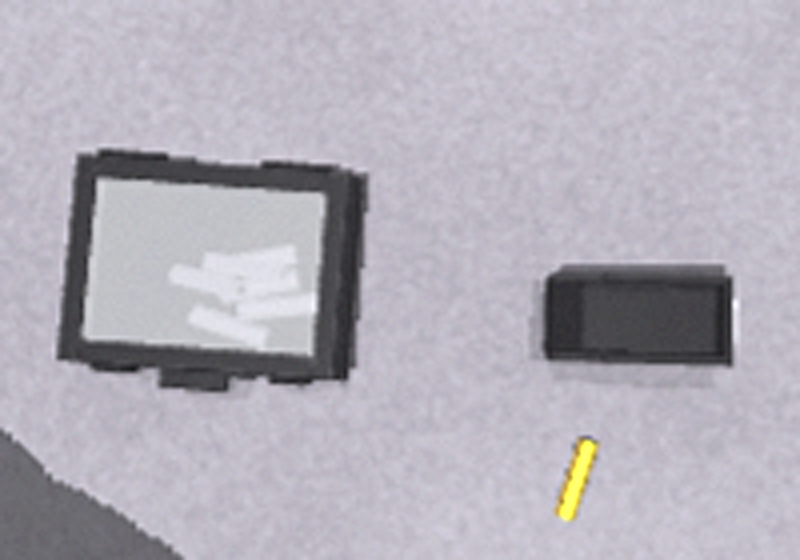

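View pics/t20.png

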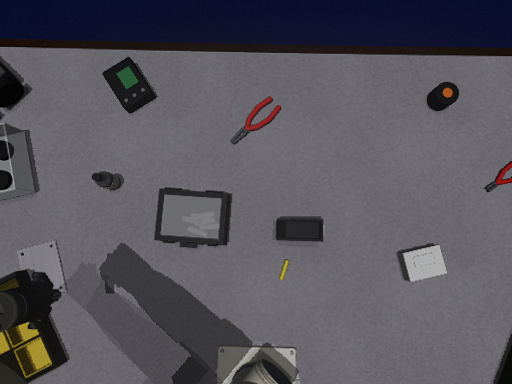

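```bash
python3 - <<'E'
from h import *
print(r.hand_in(), r.get_state()['t'])
E
```

```text
the job is handed in; nothing more can be done
the job is handed in; nothing more can be done
```

The job is done and handed in at about 45 s of the 210 s allowed. All four trays held standoffs: two, one, two and one. I tipped each over the box to about 44–45°, brought it level again, stacked it on one pile near (0.461, -0.109), and pressed the lid shut.

- **Standoffs:** after each tip the wrist camera showed the tray empty. All six standoffs are visible in the box through the shut lid, and none on the table.
- **Pile:** the top tray is empty. Seen from above, trays 2–4 agreed with the first to about 1–2 pixels (1–2 mm). Each made contact at the expected height, about 40 mm above the one below.
- **Lid:** the fingertips stopped at about 76 mm, the height of a closed lid, with 15 N of pressure. It looks flat from both fixed cameras.
- **Left alone:** the bottle, the carton, the pliers and the yellow bar look unmoved.

One disagreement: my two estimates of where to grasp along each tray, one by ray casting and one by pixel scale, differed by up to 2.5 mm. I took values in between, and the pile still came out aligned.

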